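# Load coated sample panels into the curing carriage and run it to the lamp

## Task

Wind the curing carriage back to its loading stop with its red feed knob, then stand every freshly coated sample panel on the counter in a slot of the carriage's steel rack, one to a slot, seated fully down with its coloured face to the lamp. Once all are in, wind the carriage out to its stop at the lamp and ring the blue bell for the detailer; do not knock over or push about the jar, the tire gauge or the bumper corner.

Things in the scene. Friction and masses are not known exactly. Their poses are not given: they have to be found in the camera images.
- panel_red: sample panel, a stiff flat board 110 x 60 x 12 mm, 0.1 kg, white with one glossy red coated face. It starts lying flat on the counter, coated face up. Origin at the board's centre; x along its 110 mm length, y along its 60 mm width, z out of the coated face. Absent in some runs (None).
- panel_blue: sample panel, a stiff flat board 110 x 60 x 12 mm, 0.1 kg, white with one dark blue coated face. It starts lying flat on the counter, coated face up. Origin at the board's centre; x along its 110 mm length, y along its 60 mm width, z out of the coated face. Absent in some runs (None).
- panel_green: sample panel, a stiff flat board 110 x 60 x 12 mm, 0.1 kg, white with one dark green coated face. It starts lying flat on the counter, coated face up. Origin at the board's centre; x along its 110 mm length, y along its 60 mm width, z out of the coated face. Absent in some runs (None).
- panel_black: sample panel, a stiff flat board 110 x 60 x 12 mm, 0.1 kg, white with one black coated face. It starts lying flat on the counter, coated face up. Origin at the board's centre; x along its 110 mm length, y along its 60 mm width, z out of the coated face. Absent in some runs (None).
- carriage (a joint): travel of the carriage of the UV curing stage along its rails, m: 0 = loading stop (the robot's end), 0.08 = lamp stop (far end, at the UV lamp bar). The carriage slides along the stage's x axis (about world +x, within 0.06 rad) with about 6 N of friction and stays where it is left. It is geared to the knob.
- feed_knob (a joint): angle of the red bar-shaped feed knob, rad: 0 at the loading stop, 2.67 at the lamp stop. The knob sits on the carriage and drives it by a pinion on a fixed gear rack: each radian moves carriage and knob 30 mm. Clockwise (seen from above) sends them to the lamp, counterclockwise brings them back. About 0.2 N m.
- knob_grip (a point): point on the knob's vertical axis at the height for the TCP. The knob's grip bar is 60 mm long (along this point's x axis), 14 mm thick (y) and 28 mm tall; its top is 6 mm above this point, the round skirt under it (60 mm across) 22 mm below. It is on the carriage's left (+y) end, 98 mm beside slot 4 and 45 mm nearer the robot than the slot line.
- slot1 (a point): slot 1 of the steel rack on the carriage: the middle of the slot's floor, 36 mm above the counter. Slots 1 to 4 run from -y to +y, 105 mm apart, all alike; each is 72 mm long and 15.5 mm wide between its walls. The point's axes are the carriage's: y along the slot, x away from the robot, z up. More under slot2 to slot4.
- seat1 (a point): where the centre of a panel stands when it is fully seated in slot 1: 55 mm up the slot from its floor, midway between its walls. Axes as slot 1.
- slot2 (a point): slot 2, as slot 1. Each slot leans 24 degrees back towards the robot: going up out of it one moves along (-0.407, 0, 0.914) in the point's axes. The robot-side wall is 34 mm deep (along the slot), and so is the lamp-side wall.
- seat2 (a point): where the centre of a panel stands when it is fully seated in slot 2: 55 mm up the slot from its floor, midway between its walls. Axes as slot 2.
- slot3 (a point): slot 3, as slot 1. The two walls of each slot end in flared (chamfered) lips, 16 mm long on the robot's side and 12 mm on the lamp's side, that widen the mouth to about 30 mm. The white dividers at the slots' ends are 20 mm high with ridged tops, 34 mm in all.
- seat3 (a point): where the centre of a panel stands when it is fully seated in slot 3: 55 mm up the slot from its floor, midway between its walls. Axes as slot 3.
- slot4 (a point): slot 4, as slot 1. A slot alone holds a panel up: let go, a seated panel leans back towards the robot to about 60 degrees from level (66 when parallel to the walls). The rack is 414 mm long; the lamp bar stands beyond it, 195 mm from the slot line at the loading stop, 170 mm high.
- seat4 (a point): where the centre of a panel stands when it is fully seated in slot 4: 55 mm up the slot from its floor, midway between its walls. Axes as slot 4.
- bell (a joint): travel of the blue push button of the counter bell, m: 0 released, 0.006 fully down. It springs back; fully down takes about 5 N.
- bell_top (a point): middle of the top of the bell's blue push button (34 mm across, on a chrome dome 80 mm across), 54 mm above the counter; push straight down.
- gel_jar: bystander: purple glass gel jar with a steel lid, 72 mm across, 80 mm tall, standing; origin at the centre of its base, z up.
- tire_gauge: bystander: chrome tire gauge lying flat, a round dial 54 mm across and 22 mm high with a stem, 155 mm long along its x axis; origin under its middle.
- bumper_corner: bystander: orange plastic bumper guard corner standing on edge, two 90 mm legs along its x and y axes, 70 mm high; origin at the outer corner's foot.
There are look-alikes about, which are no part of the job. What is shaped like the part that bears bell but green or pink is not meant. What is shaped like the panel_green but pink is not meant.

How it is judged:
By the outcome, as a careful person would: the job done as asked, in the order asked, and still so for the second after the job is handed in, with the robot touching nothing.
Of panel_red, panel_blue, panel_green, panel_black only 3 to 4 are there at a start; the rules pass over those that are not, and their reading is None.
At some moment in a run one of panel_red, panel_blue, panel_green, panel_black may be knocked a few centimetres aside while the robot is not near it.
It also fails if it takes over 210 s, if anything falls off the work surface, if the arm or the gripper's body presses on something with over 40 N, if the wrist force passes 120 N, or if a joint passes its speed limit or range.

## Robot

A 6-joint arm with a two-finger parallel gripper is mounted at the origin on the work surface. World frame = base frame: x ahead of the robot, y to its left, z up, the work surface at z = 0. Lengths are in mm, angles in rad, forces in N, time in s.
With the tool pointing down it reaches from about 250 to 775 mm from the base axis. Payload 4 kg.
Tool frame: the origin (TCP) lies between the finger pads, 19 mm behind the fingertips; this is the grasp point; z points along the fingers, x is the direction in which the jaws open and shut, and the axes are right-handed (so a half turn about z gives the same grasp; the last joint's range is limited). The gripper opens to 94 mm and grips with 3 to 60 N. Pads are 16 mm wide; open, the fingers measure 119 mm over their backs; the gripper's body (75 mm by 177 mm) begins 78 mm behind the grasp point.
Start: joints at [1.009, 0.087, 1.371, -0, 1.684, -0.103], TCP at [243.591, 493.135, 224.306] pointing down, gripper open.
Joint ranges: [-3.1, 3.1], [-0.76, 2.03], [0.27, 2.55], [-1.08, 4.22], [0.17, 2.65], [-2.57, 2.57]. Speed limits (rad/s): [2.79, 2.79, 3.14, 3.14, 3.14, 3.14].

## Interface

Orientations are given as a unit quaternion [w, x, y, z].
In Python, from station import monitor, vision, robot, nets gives the robot as it stands. The module is installed in compiled form; this text tells all that it offers.
- The arm moves only by the tool send_rows, never from a script. Its argument "motion" is a list of rows, each an object with "translation": the shift along the tool's x, y, z as a fraction of full scale, a list of three; "twist": the turn, a rotation vector about the tool's x, y, z as a fraction of full scale, a list of three; "gripper": the opening, from -1 (shut) to 1 (fully open). In form: [{"translation": [x, y, z], "twist": [wx, wy, wz], "gripper": gripper}, ...]. A call has 1 to 20 rows; each row shifts and turns the commanded pose from where the row before left it, along the tool's axes as they then stand; what a row does not reach is not made up. Full scale, the value 1, is 3 cm for a shift and 45 degrees for a turn. A row lasts 1/8 s, in which the tool goes at most 62.5 mm and 10.7 degrees, less where a joint would pass 70% of its speed; a pose out of reach is approached as far as the arm can. A call with a number of a shift or a turn outside -1 to 1 is refused whole. A call with a gripper value outside its range is refused whole. The fingers move at their own pace and stop on an object; "grip_force" is the grip in N (left out, the last holds). Time passes only in rows, so rows that do not move let the fingers close. It gives the time, the measured TCP pose, the force and the opening at its end, in the units of the state.
- monitor.read_state(): the state, without advancing time (a new reading comes with each control period).
- vision.grab_frame(name): name is "scene" or "top" or "wrist"; returns a dict with "img" (420x560x3 uint8, blue, green, red), "intrinsics" (3x3 intrinsics, pixels), "world_from_camera" (4x4, takes a point from camera to world coordinates). Camera axes: x right, y up, looking along -z (the intrinsics and any distortion apply to the point x, -y, -z); pixel columns grow to the right and rows downward; lengths in mm; the calibration is good to about 2 mm. A picture is of the moment at which its call begins. There is no depth.
- robot.sign_off(): hands the job in, once; it reports no verdict.
Trained networks look in a picture, given as the dict that the camera call returned (one of the last four; its "shot" number tells which), for a name from the list of things; names that differ only in an ending like _2 or _b are one class to them, and where a whole thing is asked for, a point or a joint stands for the part that bears it (a point fixed in the world has none). Each returns a list of dicts, best first, with "conf" (0 to 1); they miss things now and then, are a little off and sometimes report something else, mostly with a low value. They report only what shows in the picture. A call takes as long as a camera call. They do not tell look-alikes from the thing itself.
- nets.find_in(picture, thing): "extent" ([left, top, right, bottom] as shares, 0 to 1, of the picture: columns of its width, rows of its height, round what is visible of it).
- nets.cut_out(picture, thing): "region" (420x560 bool, what is visible of it) and "extent" ([left, top, right, bottom] as shares, 0 to 1, of the picture: columns of its width, rows of its height, round what is visible of it).
- nets.spot_point(picture, thing): "xy" ([column, row] as shares, 0 to 1, of the picture: columns of its width, rows of its height: a listed point, or the origin of a listed thing).
The state is a dict: "time": time; "q": joint angles; "qd": joint speeds; "joint_efforts": joint torques, N m; "position": TCP position; "tcp_rot": TCP orientation; "contact_force": force on the tool from outside, world axes, zero at the start; "wrist_torque": the same for the moment, N m; "opening": finger opening in mm.
Only numpy, scipy, OpenCV 4.12 (cv2) and the standard library are available. Lean on these libraries where they do the work, as an engineer would, in place of code of your own. Each camera call takes 0.05 s, during which the arm holds its last target. There are 200 camera calls.

## Working session

There is one attempt and no reset: what is moved stays moved. The work goes in short steps, Python scripts to look and compute and a tool call to move; the robot and the scene stay as the last step left them, time stands still between calls to the robot, and variables do not carry over. Pictures are saved under pics/ and viewed, about 12 in all and at most 16, crops included, and the job is handed in when it is done.

Besides the shell and the picture viewer there is one more tool, called after "Emit:" as a command line: name --argument value ..., lists and objects as JSON in quotes. send_rows: Moves the arm, as the interface text tells. Its arguments: {"type":"object","properties":{"motion":{"type":"array"},"grip_force":{"type":"number"}},"required":["motion"]}

```bash
mkdir -p pics
cat > h.py <<'E'
import numpy as np, cv2
from scipy.spatial.transform import Rotation as R
from station import monitor, vision, robot, nets
def ray(f,uv):
    K=np.array(f["intrinsics"]);T=np.array(f["world_from_camera"])
    d=np.linalg.inv(K)@np.array([uv[0],uv[1],1.]); d=np.array([d[0],-d[1],-d[2]])
    return T[:3,3],T[:3,:3]@d
def toz(f,uv,z):
    o,d=ray(f,uv); return o+d*(z-o[2])/d[2]
def proj(f,p):
    K=np.array(f["intrinsics"]);T=np.linalg.inv(np.array(f["world_from_camera"]))
    c=T[:3,:3]@np.array(p,float)+T[:3,3]; c=K@np.array([c[0],-c[1],-c[2]]); return c[:2]/c[2]
def px(s): return np.array(s)*[560,420]
def st():
    s=monitor.read_state(); print("t",round(s["time"],2),"p",np.round(s["position"],1),"q",np.round(s["tcp_rot"],3),"F",np.round(s["contact_force"],1),"op",round(s["opening"],1),"j",np.round(s["q"],2)); return s
E
python3 - <<'E'
from h import *
st()
for n in("top","scene"):
    f=vision.grab_frame(n); cv2.imwrite(f"pics/{n}0.png",f["img"])
    T=np.array(f["world_from_camera"]);print(n,np.round(T,2).tolist(),np.round(f["intrinsics"],1).tolist())
    for t,z in(("knob_grip",None),("slot1",36),("slot2",36),("slot3",36),("slot4",36),("bell_top",54),("panel_red",12),("panel_blue",12),("panel_green",12),("panel_black",12),("gel_jar",0),("tire_gauge",0),("bumper_corner",0)):
        for d in nets.spot_point(f,t)[:3]:
            if d["conf"]>.2: p=px(d["xy"]); print(t,round(d["conf"],2),np.round(p,1),np.round(toz(f,p,z if z is not None else 60),1))
E
```

```text
t 0.0 p [243.3 492.7 223.1] q [ 0.     0.849  0.528 -0.001] F [-0.4 -0.2  0. ] op 94.4 j [ 1.01  0.09  1.37 -0.    1.68 -0.1 ]
top [[0.03, 0.99, -0.14, 290.26], [-1.0, 0.03, -0.02, -19.1], [-0.02, 0.14, 0.99, 1348.29], [0.0, 0.0, 0.0, 1.0]] [[450.9, 0.0, 285.3], [0.0, 450.9, 202.0], [0.0, 0.0, 1.0]]
knob_grip 0.88 [199.9 157.5] [594.1 259.7  60. ]
slot1 0.93 [234.1 145.1] [640.3 164.3  36. ]
slot1 0.72 [269.3 140.4] [657.4  59.2  36. ]
slot1 0.69 [343.6 138.7] [ 668.2 -163.    36. ]
slot2 0.93 [234.1 145.1] [640.3 164.3  36. ]
slot2 0.72 [269.3 140.4] [657.4  59.2  36. ]
slot2 0.69 [343.6 138.7] [ 668.2 -163.    36. ]
slot3 0.93 [234.1 145.1] [640.3 164.3  36. ]
slot3 0.72 [269.3 140.4] [657.4  59.2  36. ]
slot3 0.69 [343.6 138.7] [ 668.2 -163.    36. ]
slot4 0.93 [234.1 145.1] [640.3 164.3  36. ]
slot4 0.72 [269.3 140.4] [657.4  59.2  36. ]
slot4 0.69 [343.6 138.7] [ 668.2 -163.    36. ]
bell_top 0.62 [160.6 268.5] [268.9 355.5  54. ]
bell_top 0.55 [112.9 222.7] [396.  503.1  54. ]
bell_top 0.5 [154.8 211.7] [431.3 383.5  54. ]
panel_red 0.57 [396.4 215. ] [ 445.6 -324.7   12. ]
pan
[... 1291 characters left out ...]
9 [314.  277.3] [ 664.1 -149.2   36. ]
bell_top 0.63 [293.2 127.4] [279.  364.9  54. ]
bell_top 0.62 [329.9 137.7] [428.4 389.8  54. ]
bell_top 0.61 [334.8 115.4] [385.6 511.3  54. ]
panel_red 0.8 [223.1 294.7] [ 452.6 -334.1   12. ]
panel_blue 0.82 [278.3 219.8] [447.9 -12.4  12. ]
panel_green 0.91 [297.5 198.2] [456.1 101.9  12. ]
panel_green 0.81 [271.7 163.4] [288.  193.4  12. ]
gel_jar 0.66 [269.7 335.7] [ 639.6 -362.5    0. ]
tire_gauge 0.87 [196.5 346.4] [ 478.7 -498.     0. ]
tire_gauge 0.65 [268.4 331.5] [ 629.7 -354.1    0. ]
bumper_corner 0.61 [370.8 163.9] [605.8 398.4   0. ]
bumper_corner 0.51 [277.7 217.4] [436.1   1.8   0. ]
bumper_corner 0.44 [357.6 176.8] [591.4 313.7   0. ]
```

View pics/top0.png

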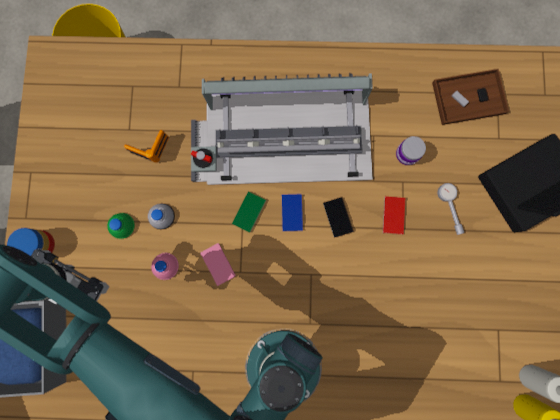

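View pics/scene0.png

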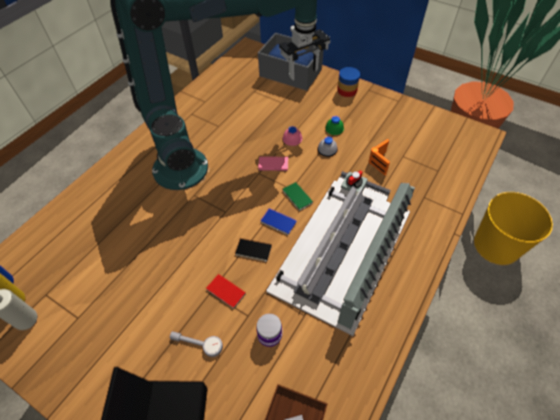

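Top view: panels at green (250,212), blue (292,212), black (338,217) and red (395,214). The pink one at (217,263) is a look-alike. The chrome bell is at (161,216), with green and pink look-alikes beside it. The knob is at (203,157). The scene view agrees.

```bash
cat >> h.py <<'E'
from scipy.linalg import logm,expm
def pose(p,q):
    T=np.eye(4);T[:3,3]=p;T[:3,:3]=R.from_quat(np.roll(q,-1)).as_matrix();return T
def rows(T0,T1,n=None,dmax=28,amax=9):
    """constant row repeated n times from T0 to T1"""
    D=np.linalg.inv(T0)@T1; L=np.real(logm(D))
    ang=np.linalg.norm(R.from_matrix(D[:3,:3]).as_rotvec())*57.3
    if n is None: n=int(max(np.ceil(np.linalg.norm(L[:3,3])/dmax),np.ceil(ang/amax),1))
    S=expm(L/n); t=S[:3,3]/30; w=R.from_matrix(S[:3,:3]).as_rotvec()/(np.pi/4)
    print("n",n,"tr",np.round(t,3).tolist(),"tw",np.round(w,4).tolist()); return n
def cur():
    s=monitor.read_state(); return pose(s["position"],s["tcp_rot"])
def tool(zdir,ydir_like,p):
    """T with tool z, tool x ~ given"""
    z=np.array(zdir,float);z/=np.linalg.norm(z);x=np.array(ydir_like,float);x-=z*(x@z);x/=np.linalg.norm(x)
    T=np.eye(4);T[:3,:3]=np.c_[x,np.cross(z,x),z];T[:3,3]=p;return T
def tri(f1,u1,f2,u2):
    o1,d1=ray(f1,u1);o2,d2=ray(f2,u2)
    d1=d1/np.linalg.norm(d1);d2=d2/np.linalg.norm(d2)
    s=np.linalg.lstsq(np.c_[d1,-d2],o2-o1,rcond=None)[0]
    a=o1+d1*s[0];b=o2+d2*s[1];return (a+b)/2,np.linalg.norm(a-b)
def panels(f,zs=12):
    img=f["img"];h=cv2.cvtColor(img,cv2.COLOR_BGR2HSV);out={}
    M={"red":cv2.inRange(h,(0,170,110),(6,255,255))|cv2.inRange(h,(174,170,110),(180,255,255)),
       "blue":cv2.inRange(h,(108,140,70),(128,255,255)),"green":cv2.inRange(h,(60,120,40),(88,255,140)),
       "black":cv2.inRange(h,(0,0,0),(180,255,40))}
    for c,m in M.items():
        m=cv2.morphologyEx(m,cv2.MORPH_OPEN,np.ones((3,3),np.uint8))
        for k in cv2.findContours(m,cv2.RETR_EXTERNAL,cv2.CHAIN_APPROX_NONE)[0]:
            if cv2.contourArea(k)<150: continue
            P=np.array([toz(f,q[0].astype(float),zs)[:2] for q in k],np.float32)
            (cx,cy),(w,hh),a=cv2.minAreaRect(P)
            if not(80<max(w,hh)<135 and 42<min(w,hh)<80): continue
            if w<hh: a+=90
            a=(a+90)%180-90
            out.setdefault(c,[]).append((round(cx,1),round(cy,1),round(max(w,hh)),round(min(w,hh)),round(a,1)))
    return out
E
python3 - <<'E'
from h import *
F={n:vision.grab_frame(n) for n in("top","scene")}
for n in F: print(n,panels(F[n]))
for t in("knob_grip","bell_top"):
    a=[px(d["xy"]) for d in nets.spot_point(F["top"],t)[:3]];b=[px(d["xy"]) for d in nets.spot_point(F["scene"],t)[:3]]
    for u in a:
        for v in b:
            p,e=tri(F["top"],u,F["scene"],v)
            if e<15: print(t,np.round(u),np.round(v),np.round(p,1),round(e,1))
i=F["top"]["img"];cv2.imwrite("pics/c1.png",cv2.resize(i[65:195,180:385],None,fx=3.8,fy=3.8,interpolation=cv2.INTER_CUBIC))
# go above knob, tool down, jaws along y
for p in ([560,260,250],):
    rows(cur(),tool([0,0,-1],[0,1,0],p))
E
```

```text
top {'red': [(446.2, -317.5, 108, 60, -3.4)], 'blue': [(444.9, -13.1, 105, 57, 1.6)], 'green': [(444.4, 115.4, 106, 58, -24.4)], 'black': [(435.5, -150.5, 106, 56, 19.0)]}
scene {'red': [(448.8, -317.9, 110, 61, -3.4)], 'blue': [(449.3, -15.5, 104, 55, 2.0)], 'green': [(448.1, 112.9, 103, 55, -24.8)], 'black': [(439.1, -152.8, 102, 52, 18.9)]}
bell_top [305. 144.] [291. 123.] [516.8 -40.3 506.3] 10.8
bell_top [115. 220.] [336. 118.] [402.4 493.5  61.5] 3.0
n 15 tr [-0.335, 0.815, -0.057] tw [0.0, -0.0, -0.0389]
```

View pics/c1.png

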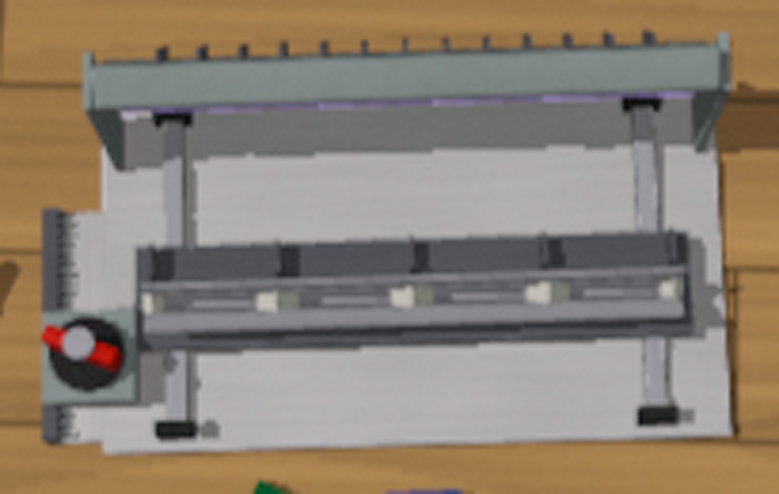

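Crop: the red bar knob is at crop (83,350), its bar tilted. The rack's slots run between the white dividers at (150,300) to (670,290). Next I move above the knob.

Emit:
send_rows --motion '[{"translation": [-0.335, 0.815, -0.057], "twist": [0, 0, -0.0389], "gripper": 1}, {"translation": [-0.335, 0.815, -0.057], "twist": [0, 0, -0.0389], "gripper": 1}, {"translation": [-0.335, 0.815, -0.057], "twist": [0, 0, -0.0389], "gripper": 1}, {"translation": [-0.335, 0.815, -0.057], "twist": [0, 0, -0.0389], "gripper": 1}, {"translation": [-0.335, 0.815, -0.057], "twist": [0, 0, -0.0389], "gripper": 1}, {"translation": [-0.335, 0.815, -0.057], "twist": [0, 0, -0.0389], "gripper": 1}, {"translation": [-0.335, 0.815, -0.057], "twist": [0, 0, -0.0389], "gripper": 1}, {"translation": [-0.335, 0.815, -0.057], "twist": [0, 0, -0.0389], "gripper": 1}, {"translation": [-0.335, 0.815, -0.057], "twist": [0, 0, -0.0389], "gripper": 1}, {"translation": [-0.335, 0.815, -0.057], "twist": [0, 0, -0.0389], "gripper": 1}, {"translation": [-0.335, 0.815, -0.057], "twist": [0, 0, -0.0389], "gripper": 1}, {"translation": [-0.335, 0.815, -0.057], "twist": [0, 0, -0.0389], "gripper": 1}, {"translation": [-0.335, 0.815, -0.057], "twist": [0, 0, -0.0389], "gripper": 1}, {"translation": [-0.335, 0.815, -0.057], "twist": [0, 0, -0.0389], "gripper": 1}, {"translation": [-0.335, 0.815, -0.057], "twist": [0, 0, -0.0389], "gripper": 1}, {"translation": [0, 0, 0], "twist": [0, 0, 0], "gripper": 1}]'

```text
time: 3.7
position: [561.1, 259.1, 249.3]
tcp_rot: [-0.0, 0.708, 0.706, -0.0]
contact_force: [0.2, 0.5, 0.0]
opening: 93.8
```

Run:
```python
from h import *
st()
f=vision.grab_frame("wrist");g=vision.grab_frame("scene");t=vision.grab_frame("top")
T=np.array(f["world_from_camera"]);print(np.round(T,2).tolist(),np.round(f["intrinsics"],0).tolist())
cv2.imwrite("pics/w1.png",f["img"])
for n,k in(("w",f),("s",g),("t",t)):
  for c in("knob_grip","slot4","bell_top"):
    for d in nets.spot_point(k,c)[:3]: 
        if d["conf"]>.25: print(n,c,round(d["conf"],2),np.round(px(d["xy"]),1),np.round(toz(k,px(d["xy"]),{"k":75,"s":36,"b":54}[c[0]]),1))
```

```text
t 3.7 p [561.1 259.1 249.3] q [-0.     0.708  0.706 -0.   ] F [0.2 0.5 0. ] op 93.8 j [ 0.34  0.24  1.15 -0.    1.76 -1.23]
[[0.0, -0.97, -0.25, 488.77], [1.0, 0.0, 0.0, 259.41], [0.0, -0.25, 0.97, 408.46], [0.0, 0.0, 0.0, 1.0]] [[322.0, 0.0, 279.0], [0.0, 322.0, 211.0], [0.0, 0.0, 1.0]]
w knob_grip 0.61 [277.1 230.5] [596.4 257.   75. ]
w slot4 0.89 [203.2 261.4] [649.  164.6  36. ]
w slot4 0.75 [ 33.1 269.7] [659.4 -49.2  36. ]
w slot4 0.65 [117.7 265.7] [654.4  57.5  36. ]
w bell_top 0.98 [399.8  65. ] [426.8 382.6  54. ]
w bell_top 0.59 [518.5  28.5] [393.6 497.5  54. ]
s knob_grip 0.52 [352.1 176.7] [594.1 241.2  75. ]
s slot4 0.92 [357.3 207.6] [660.5 158.4  36. ]
s slot4 0.87 [329.7 252.3] [663.3 -46.5  36. ]
s slot4 0.87 [342.4 228.2] [655.7  56.5  36. ]
s bell_top 0.52 [254.  249.6] [ 459.6 -172.6   54. ]
s bell_top 0.5 [332.3 135.4] [430.3 405.7  54. ]
s bell_top 0.43 [276.8 220.8] [461.8 -42.4  54. ]
t knob_grip 0.49 [199.1 157.4] [590.7 258.9  75. ]
t slot4 0.8 [343.9 140.9] [ 661.3 -163.9   36. ]
t slot4 0.75 [235.5 142.5] [648.4 160.5  36. ]
t slot4 0.65 [304.6 140.4] [660.  -46.5  36. ]
t bell_top 0.4 [114.9 223.4] [394.1 497.1  54. ]
```

View pics/w1.png

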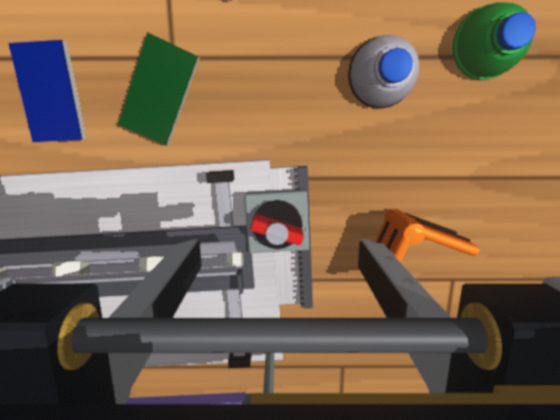

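Wrist view: the red bar runs from (252,222) to (303,240), with a round grey cap at (277,233). The chrome bell with the blue button is at (395,65), the bumper at (410,230).

```bash
cat >> h.py <<'E'
def bar(f,box=None):
    """red bar mask minAreaRect pixels: centre + long-axis ends"""
    h=cv2.cvtColor(f["img"],cv2.COLOR_BGR2HSV)
    m=cv2.inRange(h,(0,150,90),(8,255,255))|cv2.inRange(h,(172,150,90),(180,255,255))
    if box is not None:
        k=np.zeros_like(m);k[box[1]:box[3],box[0]:box[2]]=1;m=m*k
    p=np.argwhere(m>0)[:,::-1].astype(np.float32)
    if len(p)<15:return None
    r=cv2.minAreaRect(p);b=cv2.boxPoints(r);e=sorted([(np.linalg.norm(b[i]-b[(i+1)%4]),i) for i in range(4)])
    i=e[0][1];e1=(b[i]+b[(i+1)%4])/2;e2=(b[(i+2)%4]+b[(i+3)%4])/2
    return np.array(r[0]),e1,e2,len(p)
E
python3 - <<'E'
from h import *
w=vision.grab_frame("wrist");s=vision.grab_frame("scene");t=vision.grab_frame("top")
B={}
for n,f,x in(("w",w,(598,259)),("s",s,(598,259)),("t",t,(598,259))):
    u=proj(f,[*x,75]);r={"w":45,"s":18,"t":18}[n];b=[int(u[0]-r),int(u[1]-r),int(u[0]+r),int(u[1]+r)]
    B[n]=bar(f,b);print(n,np.round(u),B[n])
for a,fa,b,fb in(("w",w,"s",s),("w",w,"t",t),("t",t,"s",s)):
    if B[a] and B[b]: print(a,b,tri(fa,B[a][0],fb,B[b][0]))
for z in(60,70,80,90):
    e1=toz(w,B["w"][1],z);e2=toz(w,B["w"][2],z);print(z,np.round((e1+e2)/2,1),np.linalg.norm(e1-e2),np.degrees(np.arctan2(*(e1-e2)[1::-1])))
E
```

```text
w [278. 233.] (array([276.04052734, 230.2432251 ]), array([250.77837, 222.47025], dtype=float32), array([301.3027, 238.0162], dtype=float32), 556)
s [355. 174.] (array([354.9932251, 176.2905426]), array([361.66214, 171.52702], dtype=float32), array([348.3243 , 181.05406], dtype=float32), 57)
t [199. 155.] None
w s (array([598.87840102, 257.05688465,  64.22412618]), np.float64(0.2982732913775886))
60 [600.2 257.1  60. ] 60.3735499996604 -107.93774706574223
70 [596.9 257.2  70. ] 58.644588173053485 -107.9377470657423
80 [593.7 257.3  80. ] 56.91562634644652 -107.93774706574239
90 [590.5 257.4  90. ] 55.18666451983955 -107.93774706574234
```

Run:
```python
from h import *
a=np.radians(-17.9)
x=[np.cos(a),np.sin(a),0]
A=tool([0,0,-1],x,[599.5,258.5,110]);rows(cur(),A)
rows(A,tool([0,0,-1],x,[599.5,258.5,58]))
```

```text
n 12 tr [0.094, 0.087, 0.389] tw [-0.0, -0.0, 0.1998]
n 2 tr [-0.0, 0.0, 0.867] tw [0.0, 0.0, 0.0]
```

Emit:
send_rows --motion '[{"translation": [0.094, 0.087, 0.389], "twist": [0, 0, 0.2], "gripper": 0.1}, {"translation": [0.094, 0.087, 0.389], "twist": [0, 0, 0.2], "gripper": 0.1}, {"translation": [0.094, 0.087, 0.389], "twist": [0, 0, 0.2], "gripper": 0.1}, {"translation": [0.094, 0.087, 0.389], "twist": [0, 0, 0.2], "gripper": 0.1}, {"translation": [0.094, 0.087, 0.389], "twist": [0, 0, 0.2], "gripper": 0.1}, {"translation": [0.094, 0.087, 0.389], "twist": [0, 0, 0.2], "gripper": 0.1}, {"translation": [0.094, 0.087, 0.389], "twist": [0, 0, 0.2], "gripper": 0.1}, {"translation": [0.094, 0.087, 0.389], "twist": [0, 0, 0.2], "gripper": 0.1}, {"translation": [0.094, 0.087, 0.389], "twist": [0, 0, 0.2], "gripper": 0.1}, {"translation": [0.094, 0.087, 0.389], "twist": [0, 0, 0.2], "gripper": 0.1}, {"translation": [0.094, 0.087, 0.389], "twist": [0, 0, 0.2], "gripper": 0.1}, {"translation": [0.094, 0.087, 0.389], "twist": [0, 0, 0.2], "gripper": 0.1}, {"translation": [0, 0, 0], "twist": [0, 0, 0], "gripper": 0.1}]'

```text
time: 6.08
position: [599.0, 257.9, 108.4]
tcp_rot: [0.001, 0.988, -0.156, -0.001]
contact_force: [0.5, 0.5, -0.3]
opening: 51.9
```

Run:
```python
from h import *
st()
f=vision.grab_frame("wrist");cv2.imwrite("pics/w2.png",f["img"])
B=bar(f,[150,100,410,300]);print(B)
for z in(58,64):
    e1=toz(f,B[1],z);e2=toz(f,B[2],z);print(z,np.round((e1+e2)/2,1),np.linalg.norm(e1-e2),np.degrees(np.arctan2(*(e1-e2)[1::-1])))
```

```text
t 6.08 p [599.  257.9 108.4] q [ 0.001  0.988 -0.156 -0.001] F [ 0.5  0.5 -0.3] op 51.9 j [0.32 0.36 1.27 0.   1.51 0.63]
(array([281., 241.]), array([281., 194.], dtype=float32), array([281., 288.], dtype=float32), 1242)
58 [598.8 253.7  58. ] 68.71886717311988 72.12297574918031
64 [599.5 255.8  64. ] 66.75029814930376 72.12297574918036
```

View pics/w2.png

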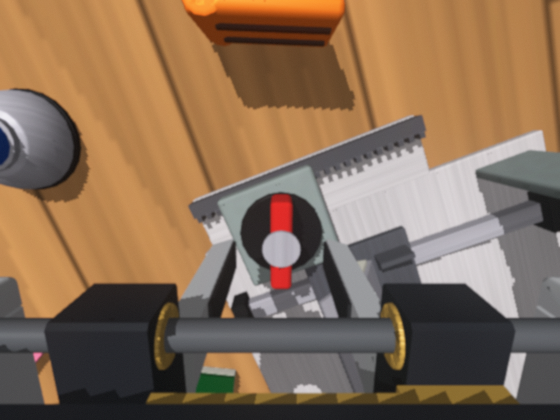

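Wrist view: the bar is vertical in the image at column 281, centred between the fingers. Next I descend and grip.

Emit:
send_rows --motion '[{"translation": [0, 0, 0.4], "twist": [0, 0, 0], "gripper": 0.1}, {"translation": [0, 0, 0.4], "twist": [0, 0, 0], "gripper": 0.1}, {"translation": [0, 0, 0.4], "twist": [0, 0, 0], "gripper": 0.1}, {"translation": [0, 0, 0.4], "twist": [0, 0, 0], "gripper": 0.1}, {"translation": [0, 0, 0], "twist": [0, 0, 0], "gripper": -1}, {"translation": [0, 0, 0], "twist": [0, 0, 0], "gripper": -1}, {"translation": [0, 0, 0], "twist": [0, 0, 0], "gripper": -1}, {"translation": [0, 0, 0], "twist": [0, 0, 0], "gripper": -1}]' --grip_force 30

```text
time: 7.12
position: [601.1, 260.2, 66.9]
tcp_rot: [-0.003, 0.988, -0.156, 0.002]
contact_force: [-3.0, 1.7, 15.1]
opening: 15.3
```

```bash
cat >> h.py <<'E'
def wind(yaw,dth,n,syaw=0.049,lift=0):
    """rows for knob: tool down with jaw yaw; dth per row (+ccw = to loading)"""
    out=[]
    for k in range(n):
        a=yaw+dth*k
        v=np.array([-np.cos(syaw),-np.sin(syaw)])*30*dth
        x=np.array([np.cos(a),np.sin(a)]);y=np.array([np.sin(a),-np.cos(a)])
        out.append([round(float(v@x)/30,3),round(float(v@y)/30,3)])
    print("tw z",round(-dth/(np.pi/4),3),out)
E
python3 - <<'E'
from h import *
st();wind(np.radians(-17.9),0.157,17)
E
```

```text
t 7.12 p [601.1 260.2  66.9] q [-0.003  0.988 -0.156  0.002] F [-3.   1.7 15.1] op 15.3 j [0.32 0.39 1.32 0.   1.42 0.63]
tw z -0.2 [[-0.147, 0.056], [-0.154, 0.032], [-0.157, 0.007], [-0.156, -0.017], [-0.151, -0.041], [-0.143, -0.065], [-0.131, -0.086], [-0.116, -0.106], [-0.098, -0.122], [-0.078, -0.136], [-0.056, -0.147], [-0.032, -0.154], [-0.008, -0.157], [0.017, -0.156], [0.041, -0.151], [0.064, -0.143], [0.086, -0.131]]
```

Emit:
send_rows --motion '[{"translation": [0, 0, -0.2], "twist": [0, 0, 0], "gripper": -1}, {"translation": [-0.147, 0.056, 0], "twist": [0, 0, -0.2], "gripper": -1}, {"translation": [-0.154, 0.032, 0], "twist": [0, 0, -0.2], "gripper": -1}, {"translation": [-0.157, 0.007, 0], "twist": [0, 0, -0.2], "gripper": -1}, {"translation": [-0.156, -0.017, 0], "twist": [0, 0, -0.2], "gripper": -1}, {"translation": [0, 0, 0], "twist": [0, 0, 0], "gripper": -1}]' --grip_force 40

```text
time: 7.88
position: [579.3, 259.2, 67.0]
tcp_rot: [-0.002, 0.988, 0.156, -0.001]
contact_force: [-3.5, 4.9, 0.4]
opening: 13.7
```

Run:
```python
from h import *
s=st();print(s["wrist_torque"]);f=vision.grab_frame("top");cv2.imwrite("pics/t2.png",cv2.resize(f["img"][65:195,180:385],None,fx=3.8,fy=3.8,interpolation=cv2.INTER_CUBIC))
```

```text
t 7.88 p [579.3 259.2  67. ] q [-0.002  0.988  0.156 -0.001] F [-3.5  4.9  0.4] op 13.7 j [0.33 0.35 1.37 0.   1.42 0.02]
[1.01231761 0.53504088 0.0953802 ]
```

View pics/t2.png

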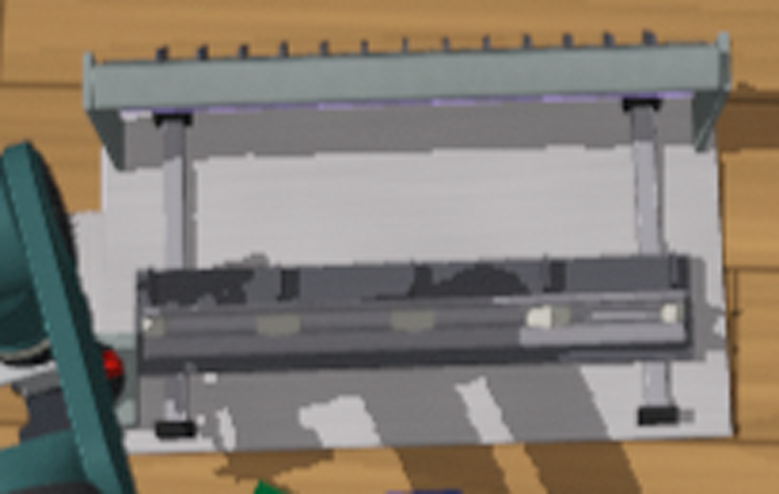

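The carriage moved about 20 mm towards the robot (slot dividers from row 290 to row 313 of the crop). I keep winding.

Emit:
send_rows --motion '[{"translation": [-0.151, -0.041, 0], "twist": [0, 0, -0.2], "gripper": -1}, {"translation": [-0.143, -0.065, 0], "twist": [0, 0, -0.2], "gripper": -1}, {"translation": [-0.131, -0.086, 0], "twist": [0, 0, -0.2], "gripper": -1}, {"translation": [0, 0, 0], "twist": [0, 0, 0], "gripper": -1}]'

```text
time: 8.43
position: [563.7, 257.4, 67.0]
tcp_rot: [-0.002, 0.924, 0.382, -0.003]
contact_force: [-7.0, 2.3, 3.1]
opening: 14.1
```

Run:
```python
from h import *
s=st();print(s["wrist_torque"])
```

```text
t 8.43 p [563.7 257.4  67. ] q [-0.002  0.924  0.382 -0.003] F [-7.   2.3  3.1] op 14.1 j [ 0.34  0.32  1.41  0.    1.42 -0.45]
[ 0.60707379  1.24168277 -0.04930308]
```

Emit:
send_rows --motion '[{"translation": [-0.116, -0.106, 0], "twist": [0, 0, -0.2], "gripper": -1}, {"translation": [-0.098, -0.122, 0], "twist": [0, 0, -0.2], "gripper": -1}, {"translation": [0, 0, 0], "twist": [0, 0, 0], "gripper": -1}]'

```text
time: 8.8
position: [553.6, 255.8, 67.0]
tcp_rot: [-0.002, 0.853, 0.521, -0.004]
contact_force: [-9.1, 0.3, 6.2]
opening: 13.7
```

Run:
```python
from h import *
s=st();print(s["wrist_torque"]);f=vision.grab_frame("wrist");cv2.imwrite("pics/w3.png",f["img"])
print([(round(d["conf"],2),np.round(toz(f,px(d["xy"]),36),1)) for d in nets.spot_point(f,"slot4")])
```

```text
t 8.8 p [553.6 255.8  67. ] q [-0.002  0.853  0.521 -0.004] F [-9.1  0.3  6.2] op 13.7 j [ 0.34  0.3   1.43  0.    1.41 -0.76]
[ 0.17683287  1.6037239  -0.06314509]
[]
```

Emit:
send_rows --motion '[{"translation": [-0.078, -0.136, 0], "twist": [0, 0, -0.2], "gripper": -1}, {"translation": [-0.056, -0.147, 0], "twist": [0, 0, -0.2], "gripper": -1}, {"translation": [0, 0, 0], "twist": [0, 0, 0], "gripper": -1}]'

```text
time: 9.28
position: [543.8, 254.1, 67.0]
tcp_rot: [-0.002, 0.761, 0.648, -0.005]
contact_force: [-10.4, -4.2, 6.8]
opening: 13.8
```

Run:
```python
from h import *
s=st();print(s["wrist_torque"])
```

```text
t 9.28 p [543.8 254.1  67. ] q [-0.002  0.761  0.648 -0.005] F [-10.4  -4.2   6.8] op 13.8 j [ 0.34  0.28  1.46 -0.    1.41 -1.07]
[-0.32219985  1.7970763  -0.13395768]
```

Emit:
send_rows --motion '[{"translation": [-0.032, -0.154, 0], "twist": [0, 0, -0.2], "gripper": -1}, {"translation": [-0.008, -0.157, 0], "twist": [0, 0, -0.2], "gripper": -1}, {"translation": [0, 0, 0], "twist": [0, 0, 0], "gripper": -1}]'

```text
time: 9.65
position: [536.7, 252.8, 67.0]
tcp_rot: [-0.0, 0.652, 0.759, -0.004]
contact_force: [-4.4, -4.8, 3.9]
opening: 14.4
```

Run:
```python
from h import *
s=st();print(s["wrist_torque"])
f=vision.grab_frame("top");cv2.imwrite("pics/t3.png",cv2.resize(f["img"][65:195,180:385],None,fx=3.8,fy=3.8,interpolation=cv2.INTER_CUBIC))
```

```text
t 9.65 p [536.7 252.8  67. ] q [-0.     0.652  0.759 -0.004] F [-4.4 -4.8  3.9] op 14.4 j [ 0.35  0.27  1.48 -0.    1.4  -1.38]
[-0.64285344  0.89145334 -0.83880431]
```

Emit:
send_rows --motion '[{"translation": [0.017, -0.156, 0], "twist": [0, 0, -0.2], "gripper": -1}, {"translation": [0, 0, 0], "twist": [0, 0, 0], "gripper": -1}]'

```text
time: 9.95
position: [535.1, 252.6, 67.0]
tcp_rot: [0.002, 0.59, 0.807, -0.001]
contact_force: [3.2, -4.1, -1.7]
opening: 16.9
```

Run:
```python
from h import *
s=st();print(s["wrist_torque"])
f=vision.grab_frame("top");cv2.imwrite("pics/t3.png",cv2.resize(f["img"][65:195,180:385],None,fx=3.8,fy=3.8,interpolation=cv2.INTER_CUBIC))
```

```text
t 9.95 p [535.1 252.6  67. ] q [ 0.002  0.59   0.807 -0.001] F [ 3.2 -4.1 -1.7] op 16.9 j [ 0.35  0.26  1.49 -0.    1.39 -1.53]
[-0.57112077 -0.50103099 -0.91493348]
```

View pics/t3.png

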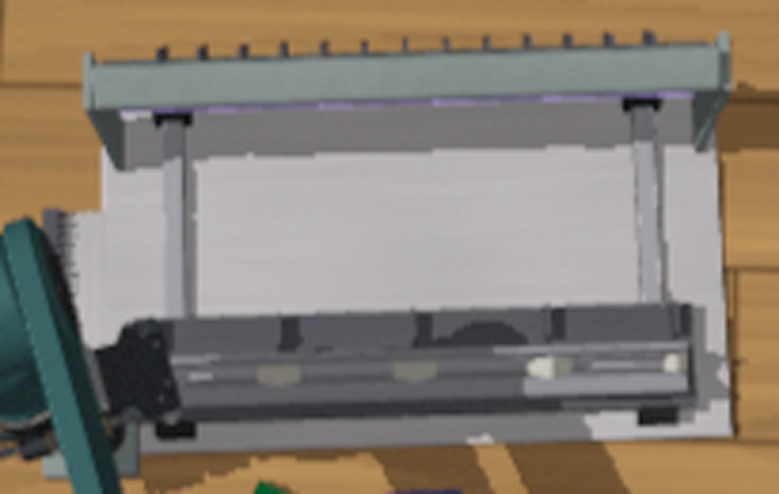

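The rack's front edge now meets the rail end blocks at row ~410 and the bar has begun to slip in the jaws (16.9 mm), so it is at the loading stop. I release it and look at the rack and panels from above.

Run:
```python
from h import *
c=cur();A=c.copy();A[2,3]+=80
rows(A,tool([0,0,-1],[0,1,0],[450,10,300]))
```

```text
n 11 tr [-0.686, -0.378, -0.462] tw [0.0001, 0.0005, 0.0356]
```

Emit:
send_rows --motion '[{"translation": [0, 0, 0], "twist": [0, 0, 0], "gripper": 0.1}, {"translation": [0, 0, 0], "twist": [0, 0, 0], "gripper": 0.1}, {"translation": [0, 0, -0.7], "twist": [0, 0, 0], "gripper": 0.1}, {"translation": [0, 0, -1], "twist": [0, 0, 0], "gripper": 0.1}, {"translation": [0, 0, -1], "twist": [0, 0, 0], "gripper": 0.1}, {"translation": [-0.686, -0.378, -0.462], "twist": [0, 0, 0.0356], "gripper": 1}, {"translation": [-0.686, -0.378, -0.462], "twist": [0, 0, 0.0356], "gripper": 1}, {"translation": [-0.686, -0.378, -0.462], "twist": [0, 0, 0.0356], "gripper": 1}, {"translation": [-0.686, -0.378, -0.462], "twist": [0, 0, 0.0356], "gripper": 1}, {"translation": [-0.686, -0.378, -0.462], "twist": [0, 0, 0.0356], "gripper": 1}, {"translation": [-0.686, -0.378, -0.462], "twist": [0, 0, 0.0356], "gripper": 1}, {"translation": [-0.686, -0.378, -0.462], "twist": [0, 0, 0.0356], "gripper": 1}, {"translation": [-0.686, -0.378, -0.462], "twist": [0, 0, 0.0356], "gripper": 1}, {"translation": [-0.686, -0.378, -0.462], "twist": [0, 0, 0.0356], "gripper": 1}, {"translation": [-0.686, -0.378, -0.462], "twist": [0, 0, 0.0356], "gripper": 1}, {"translation": [-0.686, -0.378, -0.462], "twist": [0, 0, 0.0356], "gripper": 1}, {"translation": [0, 0, 0], "twist": [0, 0, 0], "gripper": 1}, {"translation": [0, 0, 0], "twist": [0, 0, 0], "gripper": 1}]'

```text
time: 12.25
position: [450.0, 11.5, 300.7]
tcp_rot: [-0.001, 0.705, 0.709, -0.0]
contact_force: [0.3, 0.7, -0.7]
opening: 94.0
```

Run:
```python
from h import *
st()
F={n:vision.grab_frame(n) for n in("wrist","scene","top")}
cv2.imwrite("pics/w4.png",F["wrist"]["img"])
for n,f in F.items():
    print(n,panels(f))
    for c,z in(("knob_grip",70),("slot4",36),("seat4",86)):
        print(c,[(round(d["conf"],2),np.round(px(d["xy"]),1).tolist(),np.round(toz(f,px(d["xy"]),z),1).tolist()) for d in nets.spot_point(f,c)[:5] if d["conf"]>.3])
```

```text
t 12.25 p [450.   11.5 300.7] q [-0.001  0.705  0.709 -0.   ] F [ 0.3  0.7 -0.7] op 94.0 j [-0.1  -0.14  1.44  0.    1.84 -1.68]
wrist {'red': [(447.2, -314.4, 109, 60, -3.1)], 'blue': [(447.1, -12.8, 106, 57, 3.1)], 'green': [(445.5, 115.9, 105, 56, -24.8)], 'black': [(436.8, -149.8, 104, 56, 18.7)]}
knob_grip [(0.81, [465.1, 258.4], [540.4, 254.4, 70.0])]
slot4 [(0.81, [379.3, 282.3], [592.1, 157.2, 36.0])]
seat4 [(0.91, [145.3, 295.8], [587.1, -159.3, 86.0]), (0.88, [225.4, 292.8], [582.4, -56.3, 86.0]), (0.84, [310.5, 285.7], [571.9, 52.6, 86.0])]
scene {'blue': [(449.4, -15.4, 104, 55, 2.9)], 'green': [(447.6, 113.2, 102, 55, -25.1)], 'black': [(439.1, -152.9, 102, 52, 18.9), (226.2, 277.1, 119, 78, 1.5)]}
knob_grip [(0.51, [340.8, 172.5], [550.0, 241.9, 70.0]), (0.37, [290.3, 260.0], [580.7, -152.0, 70.0])]
slot4 [(0.97, [314.0, 243.5], [604.8, -44.3, 36.0]), (0.89, [340.9, 201.4], [600.5, 152.8, 36.0]), (0.83, [298.8, 269.1], [610.2, -149.4, 36.0])]
seat4 [(0.79, [290.1, 261.4], [587.2, -164.1, 86.0]), (0.77, [306.5, 232.7], [577.8, -49.7, 86.0]), (0.7, [335.7, 184.8], [565.6, 170.3, 86.0]), (0.63, [319.2, 207.5], [564.2, 57.0, 86.0])]
top {'red': [(446.3, -316.9, 108, 59, -3.4)], 'black': [(435.4, -150.7, 105, 56, 18.8)]}
knob_grip [(0.64, [201.0, 173.7], [543.8, 251.8, 70.0])]
slot4 [(0.91, [238.5, 162.9], [586.1, 148.7, 36.0]), (0.75, [302.9, 160.7], [597.8, -42.9, 36.0]), (0.56, [341.4, 156.7], [612.8, -157.0, 36.0])]
seat4 [(0.93, [304.6, 159.9], [588.5, -46.7, 86.0]), (0.78, [346.9, 160.7], [589.3, -167.7, 86.0]), (0.75, [235.6, 161.8], [578.0, 150.8, 86.0]), (0.71, [302.5, 160.0], [588.0, -40.8, 86.0])]
```

View pics/w4.png

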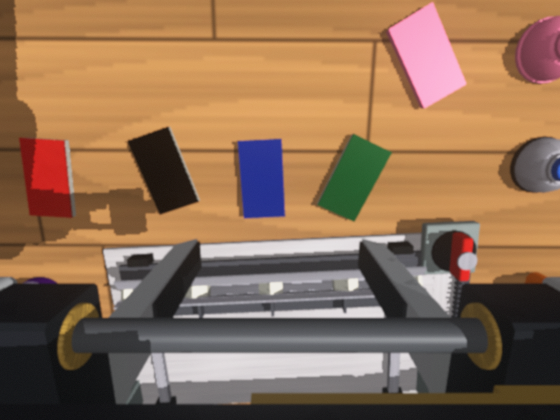

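Wrist view: the panels lie as measured (red (47,178), black (163,170), blue (262,178), green (355,178)). The knob's bar is now near-vertical at (463,258). I go nearer to the rack for a careful fit.

Emit:
send_rows --motion '[{"translation": [0, 0.92, 0.667], "twist": [0, 0, 0], "gripper": 1}, {"translation": [0, 0.92, 0.667], "twist": [0, 0, 0], "gripper": 1}, {"translation": [0, 0.92, 0.667], "twist": [0, 0, 0], "gripper": 1}, {"translation": [0, 0.92, 0.667], "twist": [0, 0, 0], "gripper": 1}, {"translation": [0, 0, 0], "twist": [0, 0, 0], "gripper": 1}, {"translation": [0, 0, 0], "twist": [0, 0, 0], "gripper": 1}]'

```text
time: 13.6
position: [560.5, 12.4, 221.9]
tcp_rot: [0.0, 0.705, 0.709, 0.0]
contact_force: [-0.1, -0.3, 0.1]
opening: 94.3
```

```bash
cat >> h.py <<'E'
def stage(c,loc):
    """stage-local (x,y,z from slot-line centre, z world) to world; c=(x0,y0,yaw)"""
    l=np.array(loc,float);a=c[2]
    return np.array([c[0]+np.cos(a)*l[0]-np.sin(a)*l[1],c[1]+np.sin(a)*l[0]+np.cos(a)*l[1],l[2]])
U=np.array([-0.407,0,0.914]);N=np.array([0.914,0,0.407])
def draw(f,c,fn,crop=None,fx=1):
    im=cv2.resize(f["img"],None,fx=fx,fy=fx,interpolation=cv2.INTER_CUBIC)
    def L(a,b,col):
        p=[tuple(int(round(v*fx)) for v in proj(f,stage(c,q))) for q in(a,b)];cv2.line(im,p[0],p[1],col,1)
    for s in(-157.5,-52.5,52.5,157.5):
        F=np.array([0,s,36]);e=np.array([0,36,0])
        for o,col in((7.75,(0,255,0)),(-7.75,(0,255,255))):
            t=F+U*34+N*o;L(t-e,t+e,col)
        for sg in(-1,1):
            b=F+sg*e;L(b-N*7.75,b+N*7.75,(255,0,255))
    for y in(-207,207):
        L(np.array([-30,y,36]),np.array([30,y,36]),(255,255,0))
    if crop: im=im[crop[1]:crop[3],crop[0]:crop[2]]
    cv2.imwrite(fn,im)
E
python3 - <<'E'
from h import *
st();f=vision.grab_frame("wrist")
for c,z in(("knob_grip",70),("slot4",36)):
    print(c,[(round(d["conf"],2),np.round(px(d["xy"]),1).tolist(),np.round(toz(f,px(d["xy"]),z),1).tolist()) for d in nets.spot_point(f,c)[:5] if d["conf"]>.3])
B=bar(f,[350,100,560,300]);print(B and [np.round(toz(f,b,76),1) for b in B[:3]])
np.savez("f5.npz",img=f["img"],i=f["intrinsics"],T=f["world_from_camera"])
draw(f,(594,-1,.052),"pics/w5.png",crop=(0,150,784,600),fx=1.4)
E
```

```text
t 13.6 p [560.5  12.4 221.9] q [0.    0.705 0.709 0.   ] F [-0.1 -0.3  0.1] op 94.3 j [-0.08  0.11  1.35  0.    1.68 -1.66]
knob_grip [(0.96, [526.3, 183.2], [538.9, 253.9, 70.0])]
slot4 [(0.96, [221.1, 231.7], [601.5, -52.4, 36.0]), (0.8, [408.7, 223.1], [590.2, 157.7, 36.0]), (0.71, [129.9, 237.9], [609.5, -155.8, 36.0]), (0.6, [315.8, 228.8], [597.5, 54.0, 36.0]), (0.39, [523.0, 184.0], [545.3, 277.0, 36.0])]
[array([539.2, 243.6,  76. ]), array([510.6, 241.5,  76. ]), array([569.2, 245.8,  76. ])]
```

View pics/w5.png

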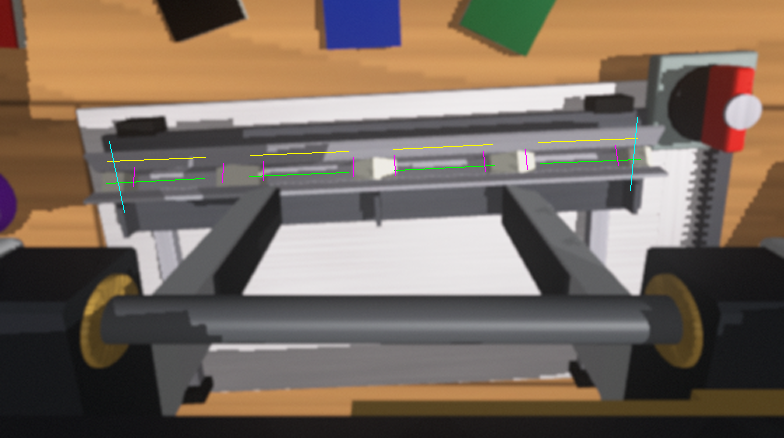

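The overlay lies within a few mm of the slots: the dividers show at crop (382,168) and (515,160), the lamp-side lip edge runs from (85,200) to (665,172). A column profile will refine the x offset.

Run:
```python
from h import *
z=np.load("f5.npz");f=dict(img=z["img"],intrinsics=z["i"],world_from_camera=z["T"])
g=cv2.cvtColor(f["img"],cv2.COLOR_BGR2GRAY)
for u in(320,): print(u,[(v,int(g[v,u])) for v in range(185,260,1)])
c=(599.5,1,.058)
for s in(52.5,):
    for nm,q in(("floorL",U*0+N*7.75),("floorR",-N*7.75),("wallL",U*34+N*7.75),("wallR",U*34-N*7.75),("lipL",U*44+N*15),("lipR",U*48-N*15),("lipL-in34",U*34+N*15),("lipR-in34",U*34-N*15)):
        print(nm,np.round(proj(f,stage(c,q+[0,s,36])),1), "at 594:",np.round(proj(f,stage((594,1,.058),q+[0,s,36])),1))
```

```text
320 [(185, 237), (186, 236), (187, 231), (188, 203), (189, 148), (190, 108), (191, 85), (192, 84), (193, 90), (194, 95), (195, 97), (196, 93), (197, 83), (198, 65), (199, 62), (200, 60), (201, 60), (202, 67), (203, 90), (204, 120), (205, 145), (206, 154), (207, 158), (208, 157), (209, 158), (210, 159), (211, 162), (212, 163), (213, 164), (214, 164), (215, 163), (216, 159), (217, 142), (218, 118), (219, 104), (220, 114), (221, 140), (222, 168), (223, 183), (224, 179), (225, 154), (226, 125), (227, 112), (228, 116), (229, 116), (230, 116), (231, 118), (232, 121), (233, 121), (234, 110), (235, 105), (236, 105), (237, 122), (238, 151), (239, 169), (240, 159), (241, 129), (242, 103), (243, 95), (244, 96), (245, 95), (246, 95), (247, 96), (248, 95), (249, 94), (250, 93), (251, 93), (252, 94), (253, 93), (254, 93), (255, 93), (256, 93), (257, 95), (258, 95), (259, 94)]
floorL [315.7 234.8] at 594: [315.9 230.1]
floorR [314.8 221.1] at 594: [315.  216.4]
wallL [318.8 231.7] at 594: [319.  226.5]
wallR [317.8 216.6] at 594: [318.  211.4]
lipL [320.3 238. ] at 594: [320.6 232.7]
lipR [318.7 207.2] at 594: [318.9 201.7]
lipL-in34 [319.3 238.9] at 594: [319.5 233.7]
lipR-in34 [317.3 209.6] at 594: [317.5 204.4]
```

```bash
cat >> h.py <<'E'
from scipy.optimize import least_squares
D=np.array([[.087,1.371,550,224.3],[.24,1.15,618,249.3],[.36,1.27,652.2,108.4],[.26,1.49,591.7,67],[-.14,1.44,450.1,300.7],[.11,1.35,560.6,221.9]])
def planar(k,q2,b): return k[0]+k[1]*np.sin(q2)+k[2]*np.sin(b),k[3]+k[1]*np.cos(q2)+k[2]*np.cos(b)
KP=least_squares(lambda k:np.r_[planar(k,D[:,0],D[:,0]+D[:,1])[0]-D[:,2],planar(k,D[:,0],D[:,0]+D[:,1])[1]-D[:,3]],[50,400,400,100]).x
L5=255.
def fk(q):
    b=q[1]+q[2];r,z=planar(KP,q[1],b);z+=L5
    M=R.from_euler("ZYZYZ" if 0 else "ZYZ",[q[0],b,q[3]])*R.from_euler("YZ",[q[4],q[5]+np.pi])
    T=np.eye(4);T[:3,:3]=M.as_matrix();T[:3,3]=np.array([np.cos(q[0])*r,np.sin(q[0])*r,z])+L5*T[:3,2];return T
LO=np.array([-3.1,-.76,.27,-1.08,.17,-2.57]);HI=np.array([3.1,2.03,2.55,4.22,2.65,2.57])
def ik(T,q0):
    def e(q):
        F=fk(q);return np.r_[(F[:3,3]-T[:3,3])/300,R.from_matrix(F[:3,:3].T@T[:3,:3]).as_rotvec()]
    s=least_squares(e,np.clip(q0,LO+.01,HI-.01),bounds=(LO,HI));return s.x,np.linalg.norm(s.fun)
C=(599.7,1,.058)
AL=np.radians(40)
PAN={"green":(446,114.8,-24.8),"blue":(447,-14,2.6),"black":(437,-151,18.8),"red":(447,-316,-3.2)}
SL={"red":-157.5,"black":-52.5,"blue":52.5,"green":157.5}
G=33.;FW=7.8;ZP=21.   # TCP is G+... behind: overlap centre G from panel centre toward near end
def rz(a): return R.from_euler("z",a).as_matrix()
def ppick(n,dz=0,al=None):
    al=AL if al is None else al
    x,y,a=PAN[n];a=np.radians(a);d=np.array([np.cos(a),np.sin(a),0])
    fw=19*np.sin(al)-8*np.cos(al)
    p=np.array([x,y,0])-d*(G+fw)+[0,0,ZP+dz]
    return tool(np.sin(al)*d-np.cos(al)*np.array([0,0,1]),np.cross([0,0,1],d),p)
def pflat(n):
    x,y,a=PAN[n];P=np.eye(4);P[:3,:3]=rz(np.radians(a));P[:3,3]=[x,y,6];return P
def pseat(n,up=0,dn=0,dy=0):
    """panel pose, raised 'up' along slot"""
    P=np.eye(4);P[:3,:3]=rz(C[2])@np.c_[-U,[0,1,0],N]
    P[:3,3]=stage(C,np.array([0,SL[n]+dy,36])+U*(55+up)+N*dn);return P
def tseat(n,up=0,dn=0,dy=0,al=None): return pseat(n,up,dn,dy)@np.linalg.inv(pflat(n))@ppick(n,al=al)
E
python3 - <<'E'
from h import *
print(KP)
for al in(30,40,50):
    for n in PAN:
        for nm,T in(("pick",ppick(n,al=np.radians(al))),("seat",tseat(n,al=np.radians(al))),("up",tseat(n,70,al=np.radians(al)))):
            best=min((ik(T,q0) for q0 in([np.arctan2(*T[1::-1,3]),0,1.4,0,1.6,-1.6],[np.arctan2(*T[1::-1,3]),0,1.4,.6,1.6,-1.6])),key=lambda r:r[1])
            print(al,n,nm,np.round(best[0],2),round(best[1],3))
E
```

```text
[  10.13566772  372.77619949  511.19229349 -205.33262821]
30 green pick [ 0.55 -0.41  2.28 -0.51  1.03 -0.37] 0.0
30 green seat [ 0.23  0.62  1.    0.12  2.14 -1.37] 0.0
30 green up [ 0.23  0.53  1.    0.13  2.23 -1.35] 0.0
30 blue pick [-0.08 -0.65  2.43  0.08  0.85 -1.73] 0.0
30 blue seat [ 0.08  0.58  1.05  0.02  2.14 -1.54] 0.0
30 blue up [ 0.08  0.49  1.05  0.02  2.23 -1.54] 0.0
30 black pick [-0.55 -0.44  2.28  0.4   0.99 -2.57] 0.082
30 black seat [-0.06  0.6   1.02 -0.08  2.14 -1.71] 0.0
30 black up [-0.07  0.51  1.02 -0.09  2.23 -1.73] 0.0
30 red pick [-0.82 -0.2   2.11  0.46  0.89 -2.57] 0.002
30 red seat [-0.2   0.66  0.93 -0.18  2.15 -1.88] 0.0
30 red up [-0.21  0.57  0.93 -0.2   2.24 -1.91] 0.0
40 green pick [ 0.65 -0.45  2.36 -0.74  1.01 -0.15] 0.0
40 green seat [ 0.24  0.49  1.12  0.08  1.98 -1.38] 0.0
40 green up [ 0.24  0.41  1.1   0.09  2.07 -1.36] 0.0
40 blue pick [-0.1  -0.76  2.53  0.14  0.69 -1.79] 0.025
40 blue seat [ 0.09  0.46  1.16  0.01  1.97 -1.54] 0.0
40 blue up [ 0.09  0.38  1.15  0.01  2.07 -1.54] 0.0
40 black pick [-0.55 -0.55  2.37  0.5   0.91 -2.57] 
[... 238 characters left out ...]
0.23  0.46  1.04 -0.14  2.08 -1.9 ] 0.0
50 green pick [ 0.75 -0.46  2.43 -0.98  1.03  0.09] 0.0
50 green seat [ 0.25  0.37  1.24  0.05  1.8  -1.38] 0.0
50 green up [ 0.26  0.29  1.22  0.06  1.91 -1.36] 0.0
50 blue pick [-0.12 -0.76  2.55  0.25  0.58 -1.9 ] 0.125
50 blue seat [ 0.09  0.34  1.29  0.01  1.8  -1.54] 0.0
50 blue up [ 0.09  0.26  1.26  0.01  1.91 -1.54] 0.0
50 black pick [-0.55 -0.68  2.47  0.59  0.82 -2.57] 0.276
50 black seat [-0.08  0.35  1.27 -0.04  1.8  -1.71] 0.0
50 black up [-0.08  0.27  1.24 -0.04  1.91 -1.72] 0.0
50 red pick [-0.79 -0.37  2.29  0.63  0.67 -2.57] 0.217
50 red seat [-0.23  0.41  1.19 -0.08  1.81 -1.87] 0.0
50 red up [-0.24  0.34  1.16 -0.09  1.91 -1.89] 0.0
```

```bash
sed -i 's/^AL=.*/AL=np.radians(25)/' h.py
cat >> h.py <<'E'
FLIP={"black","red"}
_pp=ppick
def ppick(n,dz=0,al=None):
    T=_pp(n,dz,al)
    if n in FLIP: T[:3,:3]=T[:3,:3]@np.diag([-1,-1,1])
    return T
E
python3 - <<'E'
from h import *
for n in PAN:
    for nm,T in(("pick",ppick(n)),("lift",ppick(n,150)),("seat",tseat(n)),("up",tseat(n,90))):
        b6=1.5 if n in FLIP else -1.6
        best=min((ik(T,[np.arctan2(*T[1::-1,3]),0,1.4,w,1.6,b6]) for w in(0,.5)),key=lambda r:r[1])
        print(n,nm,np.round(best[0],2),round(best[1],3),np.round(T[:3,3],1),np.round(T[:3,2],2))
s=cur();n="green";A=ppick(n,60)
rows(s,A);rows(A,ppick(n))
E
```

```text
green pick [ 0.5  -0.38  2.24 -0.4   1.05 -0.48] 0.0 [415.3 129.   21. ] [ 0.38 -0.18 -0.91]
green lift [ 0.5  -0.44  1.98 -0.36  1.34 -0.6 ] 0.0 [415.3 129.  171. ] [ 0.38 -0.18 -0.91]
green seat [ 0.22  0.68  0.94  0.14  2.23 -1.36] 0.0 [568.2 156.9 123.2] [-0.66 -0.04 -0.76]
green up [ 0.23  0.56  0.95  0.16  2.34 -1.33] 0.0 [531.6 154.8 205.5] [-0.66 -0.04 -0.76]
blue pick [-0.07 -0.58  2.36  0.06  0.92 -1.71] 0.0 [413.3 -15.5  21. ] [ 0.42  0.02 -0.91]
blue lift [-0.07 -0.61  2.09  0.05  1.23 -1.69] 0.0 [413.3 -15.5 171. ] [ 0.42  0.02 -0.91]
blue seat [ 0.08  0.64  0.99  0.02  2.22 -1.54] 0.0 [574.3  52.1 123.2] [-0.66 -0.04 -0.76]
blue up [ 0.08  0.52  1.    0.02  2.34 -1.53] 0.0 [537.7  50.  205.5] [-0.66 -0.04 -0.76]
black pick [-0.58 -0.38  2.24  0.39  1.04  0.51] 0.0 [ 405.  -161.9   21. ] [ 0.4   0.14 -0.91]
black lift [-0.58 -0.44  1.98  0.35  1.34  0.63] 0.0 [ 405.  -161.9  171. ] [ 0.4   0.14 -0.91]
black seat [-0.06  0.66  0.97 -0.1   2.22  1.43] 0.0 [580.4 -52.7 123.2] [-0.66 -0.04 -0.76]
black up [-0.06  0.54  0.97 -0.11  2.34  1.4 ] 0.0 [543.8 -54.8 205.5] [-0.66 -0.04 -0.76]
red pick [-0.79 -0.16  2.06  0.36  0.94  0.67] 0.0 [ 413.3 -314.1   21. ] [ 0.42 -0.02 -0.91]
red lift [-0.79 -0.24  1.83  0.3   1.23  0.78] 0.0 [ 413.3 -314.1  171. ] [ 0.42 -0.02 -0.91]
red seat [-0.19  0.72  0.87 -0.21  2.23  1.25] 0.0 [ 586.4 -157.5  123.2] [-0.66 -0.04 -0.76]
red up [-0.21  0.61  0.88 -0.24  2.34  1.2 ] 0.0 [ 549.9 -159.7  205.5] [-0.66 -0.04 -0.76]
n 9 tr [0.343, -0.709, 0.394] tw [-0.0604, -0.0136, 0.0611]
n 3 tr [0.0, -0.282, 0.604] tw [-0.0, 0.0, -0.0]
```

Emit:
send_rows --motion '[{"translation": [0.343, -0.709, 0.394], "twist": [-0.0604, -0.0136, 0.0611], "gripper": 1}, {"translation": [0.343, -0.709, 0.394], "twist": [-0.0604, -0.0136, 0.0611], "gripper": 1}, {"translation": [0.343, -0.709, 0.394], "twist": [-0.0604, -0.0136, 0.0611], "gripper": 1}, {"translation": [0.343, -0.709, 0.394], "twist": [-0.0604, -0.0136, 0.0611], "gripper": 1}, {"translation": [0.343, -0.709, 0.394], "twist": [-0.0604, -0.0136, 0.0611], "gripper": 1}, {"translation": [0.343, -0.709, 0.394], "twist": [-0.0604, -0.0136, 0.0611], "gripper": 1}, {"translation": [0.343, -0.709, 0.394], "twist": [-0.0604, -0.0136, 0.0611], "gripper": 1}, {"translation": [0.343, -0.709, 0.394], "twist": [-0.0604, -0.0136, 0.0611], "gripper": 1}, {"translation": [0.343, -0.709, 0.394], "twist": [-0.0604, -0.0136, 0.0611], "gripper": 1}, {"translation": [0, 0, 0], "twist": [0, 0, 0], "gripper": 1}]'

```text
time: 15.0
position: [413.0, 129.7, 78.6]
tcp_rot: [0.181, 0.822, 0.528, 0.115]
contact_force: [-0.2, 0.6, 0.3]
opening: 94.1
```

```bash
sed -i 's/ZP=21\./ZP=22.5/' h.py
python3 - <<'E'
from h import *
s=st();print(np.round(fk(s["q"])[:3,3],1))
f=vision.grab_frame("wrist");print(panels(f)); t=vision.grab_frame("top");print(panels(t))
A=ppick("green",60);print(np.round(A[:3,3],1));rows(cur(),ppick("green"))
E
```

```text
t 15.0 p [413.  129.7  78.6] q [0.181 0.822 0.528 0.115] F [-0.2  0.6  0.3] op 94.1 j [ 0.42 -0.29  2.07 -0.36  1.09 -0.6 ]
[465.4 117.4  68.6]
{'green': [(443.8, 117.6, 105, 57, -24.8)]}
{'red': [(446.3, -317.4, 108, 60, -3.4)], 'blue': [(444.9, -13.1, 105, 57, 1.7)], 'green': [(449.8, 113.0, 94, 58, -24.1)], 'black': [(435.4, -150.6, 105, 56, 19.0)]}
[415.3 129.   82.5]
n 3 tr [-0.006, -0.279, 0.59] tw [-0.0003, -0.0004, 0.0005]
```

Emit:
send_rows --motion '[{"translation": [0, -0.28, 0.59], "twist": [0, 0, 0], "gripper": 1}, {"translation": [0, -0.28, 0.59], "twist": [0, 0, 0], "gripper": 1}, {"translation": [0, -0.28, 0.59], "twist": [0, 0, 0], "gripper": 1}, {"translation": [0, 0, 0], "twist": [0, 0, 0], "gripper": 1}]'

```text
time: 15.6
position: [415.8, 128.6, 21.8]
tcp_rot: [0.182, 0.823, 0.526, 0.116]
contact_force: [-0.2, 0.6, 0.4]
opening: 94.0
```

```bash
sed -i 's/^L5=.*/L5=130./' h.py
python3 - <<'E'
from h import *
s=st();print(np.round(fk(s["q"])[:3,3],1));print(np.round(ppick("green")[:3,3],1))
E
```

```text
t 15.6 p [415.8 128.6  21.8] q [0.182 0.823 0.526 0.116] F [-0.2  0.6  0.4] op 94.0 j [ 0.41 -0.21  2.14 -0.4   0.95 -0.54]
[427.2 141.2  -7.3]
[415.3 129.   22.5]
```

Emit:
send_rows --motion '[{"translation": [0, 0, 0], "twist": [0, 0, 0], "gripper": -1}, {"translation": [0, 0, 0], "twist": [0, 0, 0], "gripper": -1}, {"translation": [0, 0, 0], "twist": [0, 0, 0], "gripper": -1}, {"translation": [0, 0, 0], "twist": [0, 0, 0], "gripper": -1}, {"translation": [0, 0.28, -0.59], "twist": [0, 0, 0], "gripper": -1}, {"translation": [0, 0.28, -0.59], "twist": [0, 0, 0], "gripper": -1}, {"translation": [0, 0.28, -0.59], "twist": [0, 0, 0], "gripper": -1}, {"translation": [0, 0.28, -0.59], "twist": [0, 0, 0], "gripper": -1}, {"translation": [0, 0, 0], "twist": [0, 0, 0], "gripper": -1}]' --grip_force 45

```text
time: 16.73
position: [416.2, 129.6, 100.9]
tcp_rot: [0.182, 0.823, 0.526, 0.117]
contact_force: [-0.3, 0.6, -0.7]
opening: 59.1
```

Run:
```python
from h import *
s=st()
f=vision.grab_frame("wrist");cv2.imwrite("pics/w6.png",f["img"])
# plan using ideal grasp
W=pose([0,0,0],[1,0,0,0])
A=tseat("green",80);rows(cur(),A);print(np.round(A[:3,3],1))
rows(A,tseat("green",40));rows(tseat("green",40),tseat("green",0))
```

```text
t 16.73 p [416.2 129.6 100.9] q [0.182 0.823 0.526 0.117] F [-0.3  0.6 -0.7] op 59.1 j [ 0.41 -0.31  2.04 -0.35  1.14 -0.62]
n 8 tr [0.179, 0.472, -0.472] tw [0.1791, -0.0115, -0.0817]
[537.  155.1 197. ]
n 2 tr [-0.0, 0.604, 0.282] tw [-0.0, -0.0, -0.0]
n 2 tr [0.0, 0.604, 0.282] tw [-0.0, -0.0, -0.0]
```

View pics/w6.png

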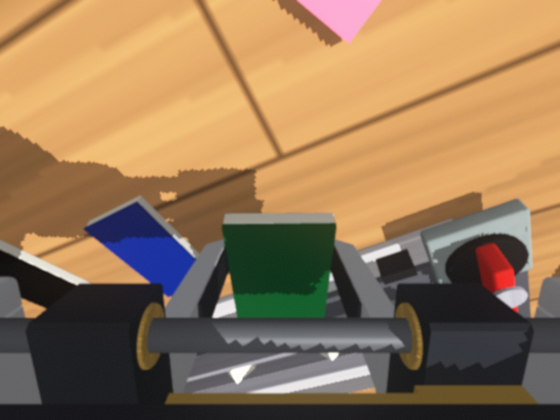

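The green panel is held. Its near end face spans (224,214)–(334,216), with the coated edge at row ~223. I check that against the assumed grasp.

```bash
cat >> h.py <<'E'
def chk(f,n):
    P=cur()@np.linalg.inv(ppick(n))@pflat(n)
    for z in(-6,6): print("z",z,[np.round(proj(f,(P@np.r_[-55,y,z,1])[:3]),1).tolist() for y in(-30,30)],[np.round(proj(f,(P@np.r_[55,y,z,1])[:3]),1).tolist() for y in(-30,30)])
E
python3 - <<'E'
from h import *
f=vision.grab_frame("wrist");chk(f,"green")
E
```

```text
z -6 [[223.2, 210.1], [332.5, 210.0]] [[239.1, 321.1], [317.4, 321.0]]
z 6 [[220.1, 224.7], [335.5, 224.6]] [[237.5, 335.8], [318.9, 335.7]]
```

Run:
```python
from h import *
i=cv2.imread("pics/w6.png")
for u in(250,280,310): print(u,[(v,i[v,u].tolist()) for v in range(207,234,1)])
cv2.imwrite("pics/w6c.png",cv2.resize(i[190:350,190:370],None,fx=4,fy=3.7,interpolation=cv2.INTER_CUBIC))
s=vision.grab_frame("scene");P=cur()@np.linalg.inv(ppick("green"))@pflat("green")
u=proj(s,P[:3,3]).astype(int);print(u)
for x,y in((-55,-30),(-55,30),(55,30),(55,-30)): print(np.round(proj(s,(P@np.r_[x,y,6,1])[:3]),1)-u+50)
c=s["img"][u[1]-50:u[1]+50,u[0]-50:u[0]+50];cv2.imwrite("pics/s6.png",cv2.resize(c,None,fx=5,fy=5,interpolation=cv2.INTER_CUBIC))
h=cv2.cvtColor(c,cv2.COLOR_BGR2HSV);m=cv2.inRange(h,(55,120,25),(88,255,150));k=max(cv2.findContours(m,0,2)[0],key=cv2.contourArea);print(cv2.approxPolyDP(k,3,True)[:,0].tolist())
```

```text
250 [(207, [55, 89, 124]), (208, [55, 87, 123]), (209, [55, 87, 122]), (210, [53, 86, 120]), (211, [54, 87, 119]), (212, [70, 95, 124]), (213, [104, 122, 138]), (214, [131, 141, 149]), (215, [139, 151, 154]), (216, [139, 149, 153]), (217, [142, 152, 155]), (218, [139, 149, 154]), (219, [141, 151, 155]), (220, [140, 151, 154]), (221, [143, 154, 158]), (222, [138, 149, 151]), (223, [111, 125, 122]), (224, [63, 80, 69]), (225, [32, 55, 32]), (226, [27, 54, 25]), (227, [29, 54, 27]), (228, [27, 53, 25]), (229, [29, 56, 26]), (230, [30, 55, 27]), (231, [28, 56, 25]), (232, [29, 55, 26]), (233, [30, 56, 26])]
280 [(207, [92, 150, 205]), (208, [94, 153, 208]), (209, [94, 154, 209]), (210, [94, 154, 209]), (211, [96, 154, 208]), (212, [103, 151, 198]), (213, [118, 148, 178]), (214, [134, 149, 161]), (215, [140, 151, 156]), (216, [140, 151, 155]), (217, [140, 150, 155]), (218, [141, 152, 156]), (219, [141, 152, 156]), (220, [142, 152, 157]), (221, [140, 151, 154]), (222, [126, 139, 139]), (223, [97, 112, 105]), (224, [54, 74, 58]), (225, [31, 55, 33]), (226, [27, 53, 30]), (227, [30, 56, 31]), (228, [30, 58, 30]), (229, [30, 57, 30]), (230, [29, 56, 28]), (231, [28, 56, 29]), (232, [29, 55, 27]), (233, [30, 58, 29])]
310 [(207, [95, 156, 211]), (208, [95, 155, 211]), (209, [95, 155, 211]), (210, [95, 155, 211]), (211, [97, 154, 208]), (212, [108, 153, 197]), (213, [124, 150, 175]), (214, [137, 152, 161]), (215, [142, 152, 157]), (216, [141, 151, 156]), (217, [142, 153, 158]), (218, [142, 152, 157]), (219, [141, 152, 157]), (220, [141, 154, 157]), (221, [138, 151, 154]), (222, [118, 134, 132]), (223, [83, 102, 91]), (224, [45, 68, 51]), (225, [31, 57, 37]), (226, [29, 57, 35]), (227, [28, 56, 33]), (228, [31, 58, 35]), (229, [29, 58, 34]), (230, [29, 59, 33]), (231, [31, 58, 33]), (232, [30, 57, 32]), (233, [28, 56, 31])]
[296 182]
[35.  42.5]
[49.3 35.3]
[67.5 55.7]
[52.9 63.4]
[[40, 42], [53, 62], [65, 56], [52, 39]]
```

View pics/s6.png

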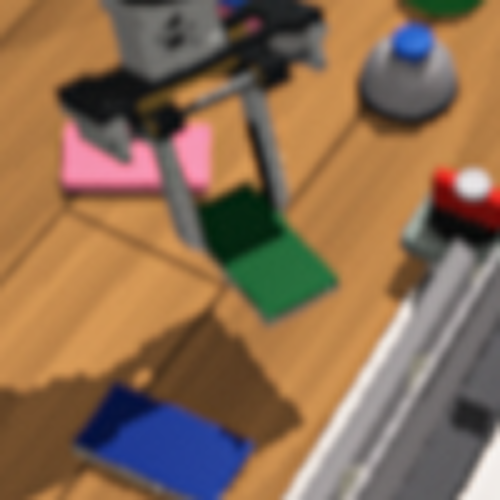

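The scene crop shows the panel held level, far corners within 1–2 px of the model. Next I move above slot 4.

Emit:
send_rows --motion '[{"translation": [0.179, 0.472, -0.472], "twist": [0.1791, -0.0115, -0.0817], "gripper": -1}, {"translation": [0.179, 0.472, -0.472], "twist": [0.1791, -0.0115, -0.0817], "gripper": -1}, {"translation": [0.179, 0.472, -0.472], "twist": [0.1791, -0.0115, -0.0817], "gripper": -1}, {"translation": [0.179, 0.472, -0.472], "twist": [0.1791, -0.0115, -0.0817], "gripper": -1}, {"translation": [0.179, 0.472, -0.472], "twist": [0.1791, -0.0115, -0.0817], "gripper": -1}, {"translation": [0.179, 0.472, -0.472], "twist": [0.1791, -0.0115, -0.0817], "gripper": -1}, {"translation": [0.179, 0.472, -0.472], "twist": [0.1791, -0.0115, -0.0817], "gripper": -1}, {"translation": [0.179, 0.472, -0.472], "twist": [0.1791, -0.0115, -0.0817], "gripper": -1}, {"translation": [0, 0, 0], "twist": [0, 0, 0], "gripper": -1}, {"translation": [0, 0, 0], "twist": [0, 0, 0], "gripper": -1}]'

```text
time: 18.12
position: [536.8, 155.0, 195.8]
tcp_rot: [-0.241, 0.643, 0.681, -0.256]
contact_force: [0.5, 0.3, -0.2]
opening: 59.2
```

Run:
```python
from h import *
s=st();n="green"
rows(cur(),tseat(n,40))
P=cur()@np.linalg.inv(ppick(n))@pflat(n)
f=vision.grab_frame("scene")
for x,y in((-55,-30),(-55,30),(55,30),(55,-30)):
    print(np.round(proj(f,(P@np.r_[x,y,6,1])[:3]),1))
h=cv2.cvtColor(f["img"],cv2.COLOR_BGR2HSV);m=cv2.inRange(h,(55,90,20),(90,255,160));m[:, :280]=0
for k in cv2.findContours(m,0,2)[0]:
    if cv2.contourArea(k)>120: print(cv2.contourArea(k),cv2.approxPolyDP(k,2,True)[:,0].tolist())
u=proj(f,P[:3,3]).astype(int)
cv2.imwrite("pics/s7.png",cv2.resize(f["img"][u[1]-50:u[1]+50,u[0]-60:u[0]+60],None,fx=5,fy=5,interpolation=cv2.INTER_CUBIC));print(u)
```

```text
t 18.12 p [536.8 155.  195.8] q [-0.241  0.643  0.681 -0.256] F [ 0.5  0.3 -0.2] op 59.2 j [ 0.15  0.63  0.87  0.08  2.35 -1.45]
n 2 tr [0.002, 0.596, 0.263] tw [-0.001, 0.0003, -0.0007]
[319.8 163.5]
[327.9 151.2]
[337.5 176.6]
[330.  188.8]
5990.5 [[280, 57], [282, 71], [286, 71], [281, 75], [280, 73], [280, 86], [299, 89], [303, 93], [301, 108], [325, 117], [328, 120], [326, 129], [330, 133], [342, 132], [348, 137], [368, 141], [377, 152], [392, 147], [400, 149], [395, 145], [395, 139], [403, 133], [413, 134], [421, 141], [421, 147], [417, 151], [423, 147], [434, 113], [428, 103], [359, 90], [354, 91], [345, 112], [339, 117], [345, 93], [318, 78], [316, 74]]
1714.5 [[555, 0], [538, 0], [529, 25], [524, 28], [526, 18], [504, 45], [503, 63], [520, 46], [523, 48], [516, 63], [526, 56], [530, 59], [546, 50], [559, 37], [559, 27], [555, 26], [559, 21], [559, 11], [542, 27], [539, 26], [544, 14]]
811.0 [[524, 0], [494, 0], [494, 25], [490, 35], [491, 55], [504, 22], [507, 19], [509, 21], [508, 32], [521, 11]]
305.0 [[484, 0], [478, 0], [475, 19], [481, 43], [487, 21]]
[327 170]
```

View pics/s7.png

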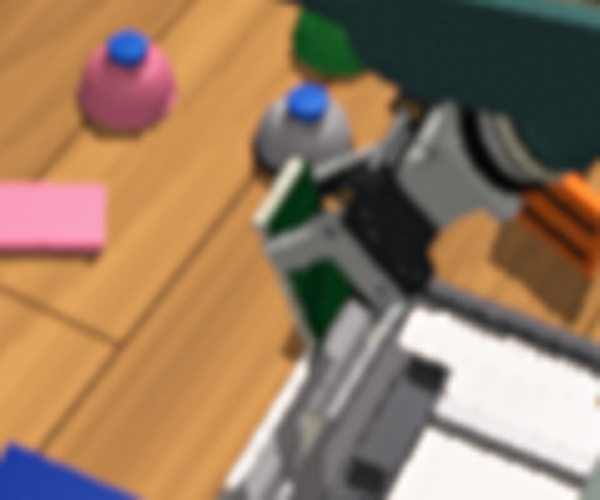

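The panel's top edge is at scene (319,165)–(328,153), within 2 px of the prediction, green face to the lamp. I insert it.

Emit:
send_rows --motion '[{"translation": [0, 0.4, 0.18], "twist": [0, 0, 0], "gripper": -1}, {"translation": [0, 0.4, 0.18], "twist": [0, 0, 0], "gripper": -1}, {"translation": [0, 0.4, 0.18], "twist": [0, 0, 0], "gripper": -1}, {"translation": [0, 0, 0], "twist": [0, 0, 0], "gripper": -1}]'

```text
time: 18.68
position: [553.2, 155.9, 159.2]
tcp_rot: [-0.241, 0.643, 0.681, -0.256]
contact_force: [1.3, 0.4, -1.5]
opening: 59.0
```

```bash
cat >> h.py <<'E'
def rel(n):
    """offset of held panel (by pose) from seat in stage-local axes: N, y, U"""
    P=cur()@np.linalg.inv(ppick(n))@pflat(n);S=pseat(n);d=rz(C[2]).T@(P[:3,3]-S[:3,3]);print("rel N,y,U",np.round([d@N,d[1],d@U],1))
E
python3 - <<'E'
from h import *
st();rel("green");rows(cur(),tseat("green",2))
E
```

```text
t 18.68 p [553.2 155.9 159.2] q [-0.241  0.643  0.681 -0.256] F [ 1.3  0.4 -1.5] op 59.0 j [ 0.14  0.69  0.86  0.08  2.31 -1.45]
rel N,y,U [-0.7 -0.2 39. ]
n 2 tr [0.004, 0.563, 0.25] tw [-0.002, 0.0002, -0.0004]
```

Emit:
send_rows --motion '[{"translation": [0, 0.3, 0.135], "twist": [0, 0, 0], "gripper": -1}, {"translation": [0, 0.3, 0.135], "twist": [0, 0, 0], "gripper": -1}, {"translation": [0, 0.3, 0.135], "twist": [0, 0, 0], "gripper": -1}, {"translation": [0, 0.3, 0.135], "twist": [0, 0, 0], "gripper": -1}, {"translation": [0, 0, 0], "twist": [0, 0, 0], "gripper": -1}]'

```text
time: 19.3
position: [569.9, 157.0, 124.5]
tcp_rot: [-0.241, 0.643, 0.681, -0.255]
contact_force: [-0.5, 0.8, -0.4]
opening: 59.4
```

Run:
```python
from h import *
st();rel("green")
```

```text
t 19.3 p [569.9 157.  124.5] q [-0.241  0.643  0.681 -0.255] F [-0.5  0.8 -0.4] op 59.4 j [ 0.14  0.75  0.84  0.07  2.27 -1.46]
rel N,y,U [ 0.5 -0.1  0.5]
```

Emit:
send_rows --motion '[{"translation": [0, 0.1, 0.045], "twist": [0, 0, 0], "gripper": -1}, {"translation": [0, 0, 0], "twist": [0, 0, 0], "gripper": -1}]'

```text
time: 19.55
position: [570.4, 157.1, 124.5]
tcp_rot: [-0.241, 0.642, 0.681, -0.256]
contact_force: [-3.8, 0.1, 6.6]
opening: 59.3
```

Run:
```python
from h import *
st();rel("green")
```

```text
t 19.55 p [570.4 157.1 124.5] q [-0.241  0.642  0.681 -0.256] F [-3.8  0.1  6.6] op 59.3 j [ 0.14  0.75  0.83  0.07  2.27 -1.46]
rel N,y,U [1.  0.  0.3]
```

It is seated: the arm feels 6.6 N along the slot at the predicted depth. I release and retreat.

Run:
```python
from h import *
c=cur();A=c@np.array([[1,0,0,0],[0,1,0,0],[0,0,1,-60],[0,0,0,1.]])
B=A.copy();B[2,3]+=90;B[0,3]-=60;B[1,3]-=60
rows(A,B);n="blue";D1=ppick(n,60);rows(B,D1);print(D1[:3,3],B[:3,3])
```

```text
n 5 tr [-0.376, -0.713, -0.173] tw [-0.0, 0.0, -0.0]
n 10 tr [-0.357, -0.369, 0.712] tw [-0.1471, 0.0003, 0.0017]
[413.25548874 -15.53232929  82.5       ] [549.85510625  99.40636301 259.65409394]
```

Emit:
send_rows --motion '[{"translation": [0, -0.1, -0.045], "twist": [0, 0, 0], "gripper": -1}, {"translation": [0, 0, 0], "twist": [0, 0, 0], "gripper": 0.75}, {"translation": [0, 0, 0], "twist": [0, 0, 0], "gripper": 0.75}, {"translation": [0, 0, 0], "twist": [0, 0, 0], "gripper": 0.75}, {"translation": [0, 0, -0.5], "twist": [0, 0, 0], "gripper": 0.75}, {"translation": [0, 0, -0.5], "twist": [0, 0, 0], "gripper": 0.75}, {"translation": [0, 0, -1], "twist": [0, 0, 0], "gripper": 0.75}, {"translation": [-0.376, -0.713, -0.173], "twist": [0, 0, 0], "gripper": 1}, {"translation": [-0.376, -0.713, -0.173], "twist": [0, 0, 0], "gripper": 1}, {"translation": [-0.376, -0.713, -0.173], "twist": [0, 0, 0], "gripper": 1}, {"translation": [-0.376, -0.713, -0.173], "twist": [0, 0, 0], "gripper": 1}, {"translation": [-0.376, -0.713, -0.173], "twist": [0, 0, 0], "gripper": 1}, {"translation": [0, 0, 0], "twist": [0, 0, 0], "gripper": 1}]'

```text
time: 21.18
position: [549.2, 98.8, 262.2]
tcp_rot: [-0.239, 0.644, 0.681, -0.253]
contact_force: [-0.2, 0.1, 0.6]
opening: 93.9
```

Run:
```python
from h import *
st();n="blue"
f=vision.grab_frame("scene");t=vision.grab_frame("top");print(panels(f),panels(t))
P=pseat("green")
for x,y in((-55,-30),(-55,30),(55,30),(55,-30)): print(np.round(proj(f,(P@np.r_[x,y,6,1])[:3]),1),end=" ")
u=proj(f,P[:3,3]).astype(int);print(u)
cv2.imwrite("pics/s8.png",cv2.resize(f["img"][u[1]-50:u[1]+50,u[0]-60:u[0]+60],None,fx=5,fy=5,interpolation=cv2.INTER_CUBIC))
rows(cur(),ppick(n,60));rows(ppick(n,60),ppick(n))
```

```text
t 21.18 p [549.2  98.8 262.2] q [-0.239  0.644  0.681 -0.253] F [-0.2  0.1  0.6] op 93.9 j [ 0.07  0.62  0.76  0.01  2.47 -1.55]
{'red': [(448.0, -317.8, 109, 59, -5.1)], 'blue': [(449.4, -15.4, 104, 55, 2.9)], 'black': [(439.1, -152.8, 100, 51, 19.1)]} {'red': [(446.2, -317.5, 108, 60, -3.4)], 'blue': [(444.9, -13.1, 105, 57, 1.7)], 'black': [(435.6, -150.8, 105, 56, 19.0), (724.1, 59.0, 86, 58, 1.8)]}
[327.5 181.9] [335.1 169.7] [344.1 193.3] [337.1 205.4] [334 187]
n 10 tr [-0.358, -0.368, 0.71] tw [-0.1466, 0.0002, 0.0016]
n 3 tr [0.0, -0.282, 0.604] tw [0.0, 0.0, -0.0]
```

View pics/s8.png

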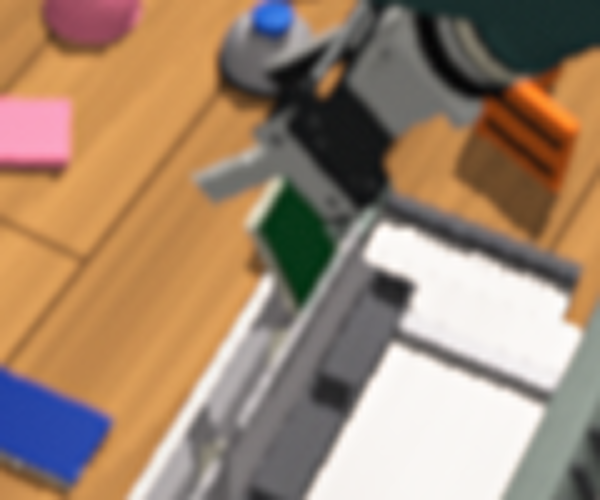

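Green stands seated in slot 4, leaning to the robot, green face to the lamp. Blue is next.

Emit:
send_rows --motion '[{"translation": [-0.358, -0.368, 0.71], "twist": [-0.1466, 0, 0.0016], "gripper": 1}, {"translation": [-0.358, -0.368, 0.71], "twist": [-0.1466, 0, 0.0016], "gripper": 1}, {"translation": [-0.358, -0.368, 0.71], "twist": [-0.1466, 0, 0.0016], "gripper": 1}, {"translation": [-0.358, -0.368, 0.71], "twist": [-0.1466, 0, 0.0016], "gripper": 1}, {"translation": [-0.358, -0.368, 0.71], "twist": [-0.1466, 0, 0.0016], "gripper": 1}, {"translation": [-0.358, -0.368, 0.71], "twist": [-0.1466, 0, 0.0016], "gripper": 1}, {"translation": [-0.358, -0.368, 0.71], "twist": [-0.1466, 0, 0.0016], "gripper": 1}, {"translation": [-0.358, -0.368, 0.71], "twist": [-0.1466, 0, 0.0016], "gripper": 1}, {"translation": [-0.358, -0.368, 0.71], "twist": [-0.1466, 0, 0.0016], "gripper": 1}, {"translation": [-0.358, -0.368, 0.71], "twist": [-0.1466, 0, 0.0016], "gripper": 1}, {"translation": [0, 0, 0], "twist": [0, 0, 0], "gripper": 1}]'

```text
time: 22.65
position: [407.6, -15.0, 76.6]
tcp_rot: [0.145, 0.676, 0.706, 0.153]
contact_force: [-0.1, -0.8, 0.7]
opening: 93.9
```

Run:
```python
from h import *
st();n="blue"
rows(cur(),ppick(n),3)
A=ppick(n,80);B=tseat(n,80);rows(ppick(n),A,3);rows(A,B);print(B[:3,3]);rows(B,tseat(n,0),7)
```

```text
t 22.65 p [407.6 -15.   76.6] q [0.145 0.676 0.706 0.153] F [-0.1 -0.8  0.7] op 93.9 j [-0.29 -0.5   2.21  0.16  1.04 -1.96]
n 3 tr [-0.01, -0.192, 0.573] tw [-0.0053, -0.0007, -0.001]
n 3 tr [0.0, 0.376, -0.806] tw [0.0, 0.0, -0.0]
n 8 tr [0.245, 0.556, -0.455] tw [0.1833, -0.0003, -0.0021]
[543.13468847  50.30395706 196.97976619]
n 7 tr [0.0, 0.345, 0.161] tw [-0.0, -0.0, -0.0]
```

Emit:
send_rows --motion '[{"translation": [-0.01, -0.192, 0.573], "twist": [-0.005, 0, 0], "gripper": 1}, {"translation": [-0.01, -0.192, 0.573], "twist": [-0.005, 0, 0], "gripper": 1}, {"translation": [-0.01, -0.192, 0.573], "twist": [-0.005, 0, 0], "gripper": 1}, {"translation": [0, 0, 0], "twist": [0, 0, 0], "gripper": 1}, {"translation": [0, 0, 0], "twist": [0, 0, 0], "gripper": -1}, {"translation": [0, 0, 0], "twist": [0, 0, 0], "gripper": -1}, {"translation": [0, 0, 0], "twist": [0, 0, 0], "gripper": -1}, {"translation": [0, 0, 0], "twist": [0, 0, 0], "gripper": -1}]'

```text
time: 23.65
position: [419.6, -16.7, 29.7]
tcp_rot: [0.154, 0.673, 0.705, 0.16]
contact_force: [-0.0, 1.2, 1.6]
opening: 57.9
```

Run:
```python
from h import *
st();n="blue";print(ppick(n)[:3,3])
f=vision.grab_frame("wrist");chk(f,n)
i=f["img"]
for u in(250,310): print([(v,int(i[v,u,2])) for v in range(205,232,2)])
```

```text
t 23.65 p [419.6 -16.7  29.7] q [0.154 0.673 0.705 0.16 ] F [-0.   1.2  1.6] op 57.9 j [-0.29 -0.42  2.27  0.18  0.87 -1.99]
[413.25548874 -15.53232929  22.5       ]
z -6 [[224.1, 211.6], [333.8, 211.5]] [[239.8, 322.6], [318.3, 322.5]]
z 6 [[221.1, 226.4], [336.8, 226.3]] [[238.3, 337.3], [319.8, 337.2]]
[(205, 127), (207, 44), (209, 25), (211, 24), (213, 25), (215, 25), (217, 24), (219, 22), (221, 24), (223, 21), (225, 24), (227, 23), (229, 21), (231, 21)]
[(205, 78), (207, 37), (209, 41), (211, 41), (213, 40), (215, 39), (217, 39), (219, 38), (221, 36), (223, 36), (225, 35), (227, 31), (229, 29), (231, 28)]
```

Run:
```python
from h import *
n="blue";rows(cur(),ppick(n),4)
```

```text
n 4 tr [0.012, -0.073, 0.032] tw [0.0039, 0.0004, 0.0004]
```

Emit:
send_rows --motion '[{"translation": [0, 0, 0], "twist": [0, 0, 0], "gripper": 1}, {"translation": [0, 0, 0], "twist": [0, 0, 0], "gripper": 1}, {"translation": [0.012, -0.073, 0.032], "twist": [0.004, 0, 0], "gripper": 1}, {"translation": [0.012, -0.073, 0.032], "twist": [0.004, 0, 0], "gripper": 1}, {"translation": [0.012, -0.073, 0.032], "twist": [0.004, 0, 0], "gripper": 1}, {"translation": [0.012, -0.073, 0.032], "twist": [0.004, 0, 0], "gripper": 1}, {"translation": [0, 0, 0], "twist": [0, 0, 0], "gripper": 1}]'

```text
time: 24.58
position: [412.8, -15.6, 21.8]
tcp_rot: [0.15, 0.674, 0.706, 0.155]
contact_force: [0.9, -0.1, -0.1]
opening: 93.7
```

Run:
```python
from h import *
st();n="blue";rows(cur(),ppick(n),1)
t=vision.grab_frame("top");s=vision.grab_frame("scene");w=vision.grab_frame("wrist");print(panels(t),panels(s),panels(w))
```

```text
t 24.57 p [412.8 -15.6  21.8] q [0.15  0.674 0.706 0.155] F [ 0.9 -0.1 -0.1] op 93.7 j [-0.29 -0.42  2.28  0.18  0.87 -1.99]
n 1 tr [0.002, 0.023, -0.016] tw [-0.0022, 0.0018, 0.0018]
{'red': [(446.3, -317.4, 108, 60, -3.4)], 'blue': [(454.4, -14.9, 90, 58, 3.9)], 'black': [(435.5, -150.5, 106, 57, 19.0)]} {'red': [(448.8, -317.9, 110, 61, -3.4)], 'blue': [(455.6, -16.1, 93, 56, 4.2)], 'green': [(535.1, 225.2, 96, 43, -40.9)], 'black': [(437.6, -151.8, 104, 55, 18.9)]} {'blue': [(433.0, -15.8, 85, 58, 4.1)]}
```

Emit:
send_rows --motion '[{"translation": [0, 0, 0], "twist": [0, 0, 0], "gripper": -1}, {"translation": [0, 0, 0], "twist": [0, 0, 0], "gripper": -1}, {"translation": [0, 0, 0], "twist": [0, 0, 0], "gripper": -1}, {"translation": [0, 0, 0], "twist": [0, 0, 0], "gripper": -1}, {"translation": [0, 0.28, -0.6], "twist": [0, 0, 0], "gripper": -1}, {"translation": [0, 0.28, -0.6], "twist": [0, 0, 0], "gripper": -1}, {"translation": [0, 0.28, -0.6], "twist": [0, 0, 0], "gripper": -1}, {"translation": [0, 0.28, -0.6], "twist": [0, 0, 0], "gripper": -1}, {"translation": [0, 0, 0], "twist": [0, 0, 0], "gripper": -1}, {"translation": [0, 0, 0], "twist": [0, 0, 0], "gripper": -1}]'

```text
time: 25.98
position: [412.4, -15.3, 100.2]
tcp_rot: [0.149, 0.674, 0.706, 0.155]
contact_force: [1.1, -0.1, -1.1]
opening: 59.5
```

```bash
cat >> h.py <<'E'
def corner(n,f):
    """compare held panel's coated face with the model in a fixed view"""
    P=cur()@np.linalg.inv(ppick(n))@pflat(n)
    print("pred",[np.round(proj(f,(P@np.r_[x,y,6,1])[:3])).tolist() for x,y in((-55,-30),(-55,30),(55,30),(55,-30))])
    h=cv2.cvtColor(f["img"],cv2.COLOR_BGR2HSV);u=proj(f,P[:3,3]).astype(int)
    m={"blue":cv2.inRange(h,(105,130,40),(130,255,255)),"black":cv2.inRange(h,(0,0,0),(180,255,42)),"red":cv2.inRange(h,(0,170,60),(6,255,255))|cv2.inRange(h,(174,170,60),(180,255,255)),"green":cv2.inRange(h,(55,90,20),(90,255,160))}[n]
    k=np.zeros_like(m);k[max(u[1]-35,0):u[1]+35,max(u[0]-35,0):u[0]+35]=1;m*=k
    for c in cv2.findContours(m,0,2)[0]:
        if cv2.contourArea(c)>80: print("seen",round(cv2.contourArea(c)),cv2.approxPolyDP(c,2,True)[:,0].tolist())
E
python3 - <<'E'
from h import *
st();n="blue";f=vision.grab_frame("scene");corner(n,f)
w=vision.grab_frame("wrist");chk(w,n);i=w["img"]
print([(v,int(i[v,280,2])) for v in range(206,230)])
rows(cur(),tseat(n,80))
E
```

```text
t 25.98 p [412.4 -15.3 100.2] q [0.149 0.674 0.706 0.155] F [ 1.1 -0.1 -1.1] op 59.5 j [-0.29 -0.52  2.17  0.15  1.08 -1.95]
pred [[258.0, 206.0], [267.0, 194.0], [296.0, 207.0], [287.0, 220.0]]
seen 376 [[268, 197], [264, 202], [267, 209], [288, 219], [295, 207], [274, 197]]
z -6 [[224.1, 211.5], [333.8, 211.4]] [[239.8, 322.4], [318.3, 322.4]]
z 6 [[221.1, 226.3], [336.8, 226.2]] [[238.3, 337.2], [319.8, 337.1]]
[(206, 225), (207, 224), (208, 224), (209, 223), (210, 223), (211, 221), (212, 220), (213, 214), (214, 195), (215, 173), (216, 162), (217, 162), (218, 164), (219, 163), (220, 166), (221, 164), (222, 166), (223, 160), (224, 133), (225, 82), (226, 45), (227, 36), (228, 35), (229, 36)]
n 8 tr [0.244, 0.559, -0.468] tw [0.1827, -0.0001, -0.002]
```

Emit:
send_rows --motion '[{"translation": [0.244, 0.559, -0.468], "twist": [0.1827, 0, -0.002], "gripper": -1}, {"translation": [0.244, 0.559, -0.468], "twist": [0.1827, 0, -0.002], "gripper": -1}, {"translation": [0.244, 0.559, -0.468], "twist": [0.1827, 0, -0.002], "gripper": -1}, {"translation": [0.244, 0.559, -0.468], "twist": [0.1827, 0, -0.002], "gripper": -1}, {"translation": [0.244, 0.559, -0.468], "twist": [0.1827, 0, -0.002], "gripper": -1}, {"translation": [0.244, 0.559, -0.468], "twist": [0.1827, 0, -0.002], "gripper": -1}, {"translation": [0.244, 0.559, -0.468], "twist": [0.1827, 0, -0.002], "gripper": -1}, {"translation": [0.244, 0.559, -0.468], "twist": [0.1827, 0, -0.002], "gripper": -1}, {"translation": [0, 0, 0], "twist": [0, 0, 0], "gripper": -1}, {"translation": [0, 0, 0], "twist": [0, 0, 0], "gripper": -1}]'

```text
time: 27.32
position: [543.6, 50.2, 198.1]
tcp_rot: [-0.24, 0.643, 0.681, -0.254]
contact_force: [-0.4, 0.1, -0.5]
opening: 59.2
```

Run:
```python
from h import *
st();n="blue";rel(n);corner(n,vision.grab_frame("scene"));rows(cur(),tseat(n,35),3);rows(tseat(n,35),tseat(n,0),4)
```

```text
t 27.32 p [543.6  50.2 198.1] q [-0.24   0.643  0.681 -0.254] F [-0.4  0.1 -0.5] op 59.2 j [ 0.01  0.61  0.91 -0.05  2.34 -1.64]
rel N,y,U [ 1.  -0.2 80.9]
pred [[305.0, 186.0], [314.0, 172.0], [325.0, 198.0], [317.0, 211.0]]
n 3 tr [0.003, 0.474, 0.243] tw [0.0022, 0.0001, -0.0002]
n 4 tr [0.0, 0.264, 0.123] tw [-0.0, -0.0, -0.0]
```

Emit:
send_rows --motion '[{"translation": [0, 0.474, 0.235], "twist": [0, 0, 0], "gripper": -1}, {"translation": [0, 0.474, 0.235], "twist": [0, 0, 0], "gripper": -1}, {"translation": [0, 0.474, 0.235], "twist": [0, 0, 0], "gripper": -1}, {"translation": [0, 0.264, 0.123], "twist": [0, 0, 0], "gripper": -1}, {"translation": [0, 0.264, 0.123], "twist": [0, 0, 0], "gripper": -1}, {"translation": [0, 0.264, 0.123], "twist": [0, 0, 0], "gripper": -1}, {"translation": [0, 0.264, 0.123], "twist": [0, 0, 0], "gripper": -1}, {"translation": [0, 0.1, 0.045], "twist": [0, 0, 0], "gripper": -1}, {"translation": [0, 0, 0], "twist": [0, 0, 0], "gripper": -1}]'

```text
time: 28.5
position: [575.8, 52.3, 125.7]
tcp_rot: [-0.241, 0.643, 0.68, -0.256]
contact_force: [-5.4, -0.0, 13.3]
opening: 59.5
```

Run:
```python
from h import *
st();n="blue";rel(n)
c=cur();A=c@np.array([[1,0,0,0],[0,1,0,0],[0,0,1,-60],[0,0,0,1.]])
B=A.copy();B[2,3]+=80;B[0,3]-=60;B[1,3]-=80
rows(A,B);n="black";D1=ppick(n,70);rows(B,D1);print(D1[:3,3],B[:3,3])
```

```text
t 28.5 p [575.8  52.3 125.7] q [-0.241  0.643  0.68  -0.256] F [-5.4 -0.  13.3] op 59.5 j [ 0.01  0.72  0.87 -0.04  2.26 -1.63]
rel N,y,U [0.8 0.1 1.7]
n 5 tr [-0.51, -0.674, -0.117] tw [-0.0, -0.0, -0.0]
n 19 tr [-0.404, 0.369, 0.131] tw [-0.0036, 0.1052, 0.1612]
[ 405.02286515 -161.88590466   92.5       ] [555.28330811 -25.36389528 250.84866643]
```

Blue is seated too (13 N along the slot). I release, retreat and turn the hand for the black panel.

Emit:
send_rows --motion '[{"translation": [0, -0.1, -0.045], "twist": [0, 0, 0], "gripper": -1}, {"translation": [0, 0, 0], "twist": [0, 0, 0], "gripper": 0.75}, {"translation": [0, 0, 0], "twist": [0, 0, 0], "gripper": 0.75}, {"translation": [0, 0, 0], "twist": [0, 0, 0], "gripper": 0.75}, {"translation": [0, 0, -0.5], "twist": [0, 0, 0], "gripper": 0.75}, {"translation": [0, 0, -0.5], "twist": [0, 0, 0], "gripper": 0.75}, {"translation": [0, 0, -1], "twist": [0, 0, 0], "gripper": 0.75}, {"translation": [-0.51, -0.674, -0.117], "twist": [0, 0, 0], "gripper": 0.75}, {"translation": [-0.51, -0.674, -0.117], "twist": [0, 0, 0], "gripper": 0.75}, {"translation": [-0.51, -0.674, -0.117], "twist": [0, 0, 0], "gripper": 0.75}, {"translation": [-0.51, -0.674, -0.117], "twist": [0, 0, 0], "gripper": 0.75}, {"translation": [-0.51, -0.674, -0.117], "twist": [0, 0, 0], "gripper": 0.75}, {"translation": [0, 0, 0], "twist": [0, 0, 0], "gripper": 1}]'

```text
time: 30.12
position: [555.0, -26.9, 250.1]
tcp_rot: [-0.238, 0.644, 0.681, -0.253]
contact_force: [0.5, 0.9, 0.7]
opening: 88.9
```

Run:
```python
from h import *
st()
f=vision.grab_frame("scene");t=vision.grab_frame("top");print(panels(f),panels(t))
cv2.imwrite("pics/s9.png",cv2.resize(f["img"][140:320,230:420],None,fx=4,fy=3.3,interpolation=cv2.INTER_CUBIC))
c=cur();V=tool([0,0,-1],[0,1,0],[480,-80,250]);rows(c,V)
a=np.radians(18.8);V2=tool([0,0,-1],[np.sin(a),-np.cos(a),0],[420,-150,230]);rows(V,V2);rows(V2,ppick("black",60))
```

```text
t 30.12 p [555.  -26.9 250.1] q [-0.238  0.644  0.681 -0.253] F [0.5 0.9 0.7] op 88.9 j [-0.09  0.62  0.79 -0.15  2.43 -1.8 ]
{'black': [(439.1, -152.8, 100, 51, 19.1), (532.0, 142.0, 116, 60, -24.4)]} {'red': [(446.3, -316.8, 108, 59, -3.1)], 'black': [(435.5, -150.8, 105, 56, 19.0), (726.5, -106.6, 82, 64, 1.4)]}
n 5 tr [-0.344, -0.483, 0.205] tw [-0.1813, 0.0053, 0.014]
n 18 tr [-0.198, 0.141, 0.037] tw [-0.0, -0.0, 0.199]
n 6 tr [0.036, 0.248, 0.794] tw [0.0926, 0.0, 0.0]
```

Emit:
send_rows --motion '[{"translation": [-0.344, -0.483, 0.205], "twist": [-0.1813, 0.005, 0.014], "gripper": 1}, {"translation": [-0.344, -0.483, 0.205], "twist": [-0.1813, 0.005, 0.014], "gripper": 1}, {"translation": [-0.344, -0.483, 0.205], "twist": [-0.1813, 0.005, 0.014], "gripper": 1}, {"translation": [-0.344, -0.483, 0.205], "twist": [-0.1813, 0.005, 0.014], "gripper": 1}, {"translation": [-0.344, -0.483, 0.205], "twist": [-0.1813, 0.005, 0.014], "gripper": 1}, {"translation": [0, 0, 0], "twist": [0, 0, 0], "gripper": 1}]'

```text
time: 30.98
position: [476.8, -79.4, 249.1]
tcp_rot: [-0.001, 0.707, 0.707, -0.001]
contact_force: [0.3, 0.2, -0.4]
opening: 94.0
```

Emit:
send_rows --motion '[{"translation": [-0.198, 0.141, 0.037], "twist": [0, 0, 0.199], "gripper": 1}, {"translation": [-0.198, 0.141, 0.037], "twist": [0, 0, 0.199], "gripper": 1}, {"translation": [-0.198, 0.141, 0.037], "twist": [0, 0, 0.199], "gripper": 1}, {"translation": [-0.198, 0.141, 0.037], "twist": [0, 0, 0.199], "gripper": 1}, {"translation": [-0.198, 0.141, 0.037], "twist": [0, 0, 0.199], "gripper": 1}, {"translation": [-0.198, 0.141, 0.037], "twist": [0, 0, 0.199], "gripper": 1}, {"translation": [-0.198, 0.141, 0.037], "twist": [0, 0, 0.199], "gripper": 1}, {"translation": [-0.198, 0.141, 0.037], "twist": [0, 0, 0.199], "gripper": 1}, {"translation": [-0.198, 0.141, 0.037], "twist": [0, 0, 0.199], "gripper": 1}, {"translation": [-0.198, 0.141, 0.037], "twist": [0, 0, 0.199], "gripper": 1}, {"translation": [-0.198, 0.141, 0.037], "twist": [0, 0, 0.199], "gripper": 1}, {"translation": [-0.198, 0.141, 0.037], "twist": [0, 0, 0.199], "gripper": 1}, {"translation": [-0.198, 0.141, 0.037], "twist": [0, 0, 0.199], "gripper": 1}, {"translation": [-0.198, 0.141, 0.037], "twist": [0, 0, 0.199], "gripper": 1}, {"translation": [-0.198, 0.141, 0.037], "twist": [0, 0, 0.199], "gripper": 1}, {"translation": [-0.198, 0.141, 0.037], "twist": [0, 0, 0.199], "gripper": 1}, {"translation": [-0.198, 0.141, 0.037], "twist": [0, 0, 0.199], "gripper": 1}, {"translation": [-0.198, 0.141, 0.037], "twist": [0, 0, 0.199], "gripper": 1}, {"translation": [0, 0, 0], "twist": [0, 0, 0], "gripper": 1}, {"translation": [0, 0, 0], "twist": [0, 0, 0], "gripper": 1}]'

```text
time: 33.48
position: [420.9, -149.9, 230.1]
tcp_rot: [0.001, 0.814, -0.581, -0.0]
contact_force: [0.2, -0.1, 0.5]
opening: 93.8
```

Run:
```python
from h import *
st();f=vision.grab_frame("wrist");print(panels(f),panels(vision.grab_frame("scene")));rows(cur(),ppick("black",50))
```

```text
t 33.48 p [ 420.9 -149.9  230.1] q [ 0.001  0.814 -0.581 -0.   ] F [ 0.2 -0.1  0.5] op 93.8 j [-0.47 -0.15  1.59 -0.    1.7   0.77]
{'red': [(448.3, -315.3, 110, 60, -3.2)], 'black': [(437.8, -150.2, 103, 56, 19.0)]} {'blue': [(540.1, 111.5, 90, 45, -38.2)], 'green': [(535.1, 225.2, 96, 43, -40.9)], 'black': [(439.1, -153.0, 102, 51, 19.2), (264.7, -35.4, 89, 47, 21.5), (-167.1, 145.9, 123, 76, -85.9)]}
n 6 tr [0.034, 0.261, 0.85] tw [0.0929, 0.0, 0.0006]
```

Emit:
send_rows --motion '[{"translation": [0.034, 0.261, 0.85], "twist": [0.093, 0, 0], "gripper": 1}, {"translation": [0.034, 0.261, 0.85], "twist": [0.093, 0, 0], "gripper": 1}, {"translation": [0.034, 0.261, 0.85], "twist": [0.093, 0, 0], "gripper": 1}, {"translation": [0.034, 0.261, 0.85], "twist": [0.093, 0, 0], "gripper": 1}, {"translation": [0.034, 0.261, 0.85], "twist": [0.093, 0, 0], "gripper": 1}, {"translation": [0.034, 0.261, 0.85], "twist": [0.093, 0, 0], "gripper": 1}, {"translation": [0, 0, 0], "twist": [0, 0, 0], "gripper": 1}, {"translation": [0, 0, 0], "twist": [0, 0, 0], "gripper": 1}]'

```text
time: 34.58
position: [405.4, -162.6, 74.1]
tcp_rot: [-0.176, 0.794, -0.568, 0.127]
contact_force: [0.3, 0.6, 1.9]
opening: 94.0
```

Run:
```python
from h import *
st();n="black";rows(cur(),ppick(n),4);rows(ppick(n),ppick(n,80),4)
```

```text
t 34.58 p [ 405.4 -162.6   74.1] q [-0.176  0.794 -0.568  0.127] F [0.3 0.6 1.9] op 94.0 j [-0.82 -0.29  2.08  0.43  1.19  0.29]
n 4 tr [-0.007, 0.183, 0.389] tw [-0.0004, -0.0006, 0.0007]
n 4 tr [-0.0, -0.282, -0.604] tw [-0.0, 0.0, 0.0]
```

Emit:
send_rows --motion '[{"translation": [-0.007, 0.183, 0.389], "twist": [0, 0, 0], "gripper": 1}, {"translation": [-0.007, 0.183, 0.389], "twist": [0, 0, 0], "gripper": 1}, {"translation": [-0.007, 0.183, 0.389], "twist": [0, 0, 0], "gripper": 1}, {"translation": [-0.007, 0.183, 0.389], "twist": [0, 0, 0], "gripper": 1}, {"translation": [0, 0, 0], "twist": [0, 0, 0], "gripper": 1}, {"translation": [0, 0, 0], "twist": [0, 0, 0], "gripper": 1}]'

```text
time: 35.33
position: [404.2, -160.9, 20.7]
tcp_rot: [-0.176, 0.794, -0.568, 0.126]
contact_force: [-0.5, 0.3, 1.5]
opening: 93.9
```

Run:
```python
from h import *
st();n="black";print(ppick(n)[:3,3]);rows(cur(),ppick(n),1)
```

```text
t 35.33 p [ 404.2 -160.9   20.7] q [-0.176  0.794 -0.568  0.126] F [-0.5  0.3  1.5] op 93.9 j [-0.82 -0.22  2.15  0.46  1.07  0.23]
[ 405.02286515 -161.88590466   22.5       ]
n 1 tr [0.04, -0.041, -0.048] tw [-0.0011, 0.0004, 0.0011]
```

Emit:
send_rows --motion '[{"translation": [0.04, -0.03, -0.03], "twist": [0, 0, 0], "gripper": 1}, {"translation": [0, 0, 0], "twist": [0, 0, 0], "gripper": -1}, {"translation": [0, 0, 0], "twist": [0, 0, 0], "gripper": -1}, {"translation": [0, 0, 0], "twist": [0, 0, 0], "gripper": -1}, {"translation": [0, 0, 0], "twist": [0, 0, 0], "gripper": -1}, {"translation": [0, -0.28, -0.6], "twist": [0, 0, 0], "gripper": -1}, {"translation": [0, -0.28, -0.6], "twist": [0, 0, 0], "gripper": -1}, {"translation": [0, -0.28, -0.6], "twist": [0, 0, 0], "gripper": -1}, {"translation": [0, -0.28, -0.6], "twist": [0, 0, 0], "gripper": -1}, {"translation": [0, 0, 0], "twist": [0, 0, 0], "gripper": -1}, {"translation": [0, 0, 0], "twist": [0, 0, 0], "gripper": -1}]'

```text
time: 36.7
position: [404.3, -161.7, 100.5]
tcp_rot: [-0.176, 0.794, -0.568, 0.126]
contact_force: [0.2, -0.6, -1.3]
opening: 58.8
```

Run:
```python
from h import *
st();n="black";f=vision.grab_frame("scene");corner(n,f)
w=vision.grab_frame("wrist");chk(w,n);i=w["img"]
print([(v,i[v,280].tolist()) for v in range(170,260,3)])
rows(cur(),tseat(n,80));rows(tseat(n,80),tseat(n,0),7)
```

```text
t 36.7 p [ 404.3 -161.7  100.5] q [-0.176  0.794 -0.568  0.126] F [ 0.2 -0.6 -1.3] op 58.8 j [-0.82 -0.32  2.05  0.42  1.25  0.32]
pred [[231.0, 240.0], [237.0, 224.0], [270.0, 231.0], [266.0, 247.0]]
seen 416 [[235, 215], [243, 224], [236, 231], [244, 242], [264, 246], [269, 233], [247, 228]]
seen 90 [[216, 207], [216, 215], [222, 216], [220, 222], [216, 221], [216, 233], [220, 233], [225, 213], [218, 213]]
z -6 [[330.2, 304.0], [228.9, 304.0]] [[325.4, 129.7], [233.6, 129.8]]
z 6 [[333.5, 306.2], [225.5, 306.2]] [[328.1, 121.4], [230.9, 121.4]]
[(170, [20, 22, 28]), (173, [19, 22, 26]), (176, [19, 22, 26]), (179, [20, 22, 26]), (182, [18, 20, 24]), (185, [18, 19, 22]), (188, [21, 22, 24]), (191, [17, 19, 22]), (194, [21, 20, 24]), (197, [20, 21, 24]), (200, [19, 21, 22]), (203, [19, 19, 23]), (206, [20, 19, 22]), (209, [23, 21, 23]), (212, [19, 19, 22]), (215, [19, 19, 21]), (218, [22, 21, 24]), (221, [22, 21, 24]), (224, [23, 22, 24]), (227, [23, 22, 25]), (230, [23, 23, 25]), (233, [24, 23, 25]), (236, [24, 24, 26]), (239, [23, 23, 25]), (242, [26, 26, 27]), (245, [22, 23, 25]), (248, [27, 26, 28]), (251, [24, 25, 26]), (254, [25, 26, 27]), (257, [25, 26, 28])]
n 8 tr [-0.331, -0.695, -0.465] tw [-0.182, -0.0061, 0.0452]
n 7 tr [0.0, -0.345, 0.161] tw [-0.0, 0.0, -0.0]
```

Emit:
send_rows --motion '[{"translation": [-0.331, -0.695, -0.465], "twist": [-0.182, -0.006, 0.045], "gripper": -1}, {"translation": [-0.331, -0.695, -0.465], "twist": [-0.182, -0.006, 0.045], "gripper": -1}, {"translation": [-0.331, -0.695, -0.465], "twist": [-0.182, -0.006, 0.045], "gripper": -1}, {"translation": [-0.331, -0.695, -0.465], "twist": [-0.182, -0.006, 0.045], "gripper": -1}, {"translation": [-0.331, -0.695, -0.465], "twist": [-0.182, -0.006, 0.045], "gripper": -1}, {"translation": [-0.331, -0.695, -0.465], "twist": [-0.182, -0.006, 0.045], "gripper": -1}, {"translation": [-0.331, -0.695, -0.465], "twist": [-0.182, -0.006, 0.045], "gripper": -1}, {"translation": [-0.331, -0.695, -0.465], "twist": [-0.182, -0.006, 0.045], "gripper": -1}, {"translation": [0, 0, 0], "twist": [0, 0, 0], "gripper": -1}, {"translation": [0, 0, 0], "twist": [0, 0, 0], "gripper": -1}]'

```text
time: 38.05
position: [549.6, -54.9, 197.5]
tcp_rot: [0.255, 0.682, -0.643, -0.239]
contact_force: [-0.4, -0.1, -0.8]
opening: 59.5
```

Run:
```python
from h import *
st();n="black";rel(n);rows(cur(),tseat(n,35),3);rows(tseat(n,35),tseat(n,0),4)
```

```text
t 38.05 p [549.6 -54.9 197.5] q [ 0.255  0.682 -0.643 -0.239] F [-0.4 -0.1 -0.8] op 59.5 j [-0.13  0.62  0.89 -0.17  2.33  1.31]
rel N,y,U [ 0.6 -0.4 80.5]
n 3 tr [-0.005, -0.455, 0.219] tw [-0.0003, -0.0009, -0.0]
n 4 tr [-0.0, -0.264, 0.123] tw [-0.0, 0.0, -0.0]
```

Emit:
send_rows --motion '[{"translation": [0, -0.458, 0.22], "twist": [0, 0, 0], "gripper": -1}, {"translation": [0, -0.458, 0.22], "twist": [0, 0, 0], "gripper": -1}, {"translation": [0, -0.458, 0.22], "twist": [0, 0, 0], "gripper": -1}, {"translation": [0, -0.264, 0.123], "twist": [0, 0, 0], "gripper": -1}, {"translation": [0, -0.264, 0.123], "twist": [0, 0, 0], "gripper": -1}, {"translation": [0, -0.264, 0.123], "twist": [0, 0, 0], "gripper": -1}, {"translation": [0, -0.264, 0.123], "twist": [0, 0, 0], "gripper": -1}, {"translation": [0, -0.1, 0.045], "twist": [0, 0, 0], "gripper": -1}, {"translation": [0, 0, 0], "twist": [0, 0, 0], "gripper": -1}]'

```text
time: 39.17
position: [582.4, -53.0, 124.9]
tcp_rot: [0.256, 0.681, -0.643, -0.24]
contact_force: [-2.3, 0.1, 8.3]
opening: 58.9
```

Run:
```python
from h import *
st();n="black";rel(n)
c=cur();A=c@np.array([[1,0,0,0],[0,1,0,0],[0,0,1,-60],[0,0,0,1.]])
B=A.copy();B[2,3]+=80;B[0,3]-=60;B[1,3]-=80
rows(A,B);n="red";D1=ppick(n,60);rows(B,D1);print(D1[:3,3],B[:3,3])
```

```text
t 39.17 p [582.4 -53.  124.9] q [ 0.256  0.681 -0.643 -0.24 ] F [-2.3  0.1  8.3] op 58.9 j [-0.12  0.74  0.85 -0.15  2.25  1.34]
rel N,y,U [ 1.  -0.5  0.7]
n 5 tr [0.511, 0.674, -0.118] tw [0.0, 0.0, 0.0]
n 11 tr [0.541, 0.366, 0.626] tw [0.1333, -0.0023, 0.0137]
[ 413.27338519 -314.11438949   82.5       ] [ 561.79683185 -130.57010167  250.07905455]
```

Black is seated (8.3 N along the slot). I release, retreat and go for red.

Emit:
send_rows --motion '[{"translation": [0, 0.1, -0.045], "twist": [0, 0, 0], "gripper": -1}, {"translation": [0, 0, 0], "twist": [0, 0, 0], "gripper": 0.75}, {"translation": [0, 0, 0], "twist": [0, 0, 0], "gripper": 0.75}, {"translation": [0, 0, 0], "twist": [0, 0, 0], "gripper": 0.75}, {"translation": [0, 0, -0.5], "twist": [0, 0, 0], "gripper": 0.75}, {"translation": [0, 0, -0.5], "twist": [0, 0, 0], "gripper": 0.75}, {"translation": [0, 0, -1], "twist": [0, 0, 0], "gripper": 0.75}, {"translation": [0.511, 0.674, -0.118], "twist": [0, 0, 0], "gripper": 0.75}, {"translation": [0.511, 0.674, -0.118], "twist": [0, 0, 0], "gripper": 0.75}, {"translation": [0.511, 0.674, -0.118], "twist": [0, 0, 0], "gripper": 0.75}, {"translation": [0.511, 0.674, -0.118], "twist": [0, 0, 0], "gripper": 0.75}, {"translation": [0.511, 0.674, -0.118], "twist": [0, 0, 0], "gripper": 0.75}, {"translation": [0, 0, 0], "twist": [0, 0, 0], "gripper": 1}]'

```text
time: 40.8
position: [560.0, -132.6, 252.8]
tcp_rot: [0.253, 0.681, -0.645, -0.237]
contact_force: [0.2, 0.5, -0.9]
opening: 88.9
```

Run:
```python
from h import *
st();f=vision.grab_frame("scene");t=vision.grab_frame("top");print(panels(f),panels(t));rows(cur(),ppick("red",60),12)
```

```text
t 40.8 p [ 560.  -132.6  252.8] q [ 0.253  0.681 -0.645 -0.237] F [ 0.2  0.5 -0.9] op 88.9 j [-0.23  0.65  0.73 -0.28  2.43  1.14]
{'red': [(449.0, -316.0, 110, 59, -3.0)], 'black': [(536.4, -5.2, 112, 65, -32.7)]} {'red': [(446.2, -317.0, 107, 59, -3.2)]}
n 12 tr [0.495, 0.336, 0.571] tw [0.1217, -0.002, 0.0127]
```

Emit:
send_rows --motion '[{"translation": [0.495, 0.336, 0.571], "twist": [0.1217, -0.002, 0.0127], "gripper": 1}, {"translation": [0.495, 0.336, 0.571], "twist": [0.1217, -0.002, 0.0127], "gripper": 1}, {"translation": [0.495, 0.336, 0.571], "twist": [0.1217, -0.002, 0.0127], "gripper": 1}, {"translation": [0.495, 0.336, 0.571], "twist": [0.1217, -0.002, 0.0127], "gripper": 1}, {"translation": [0.495, 0.336, 0.571], "twist": [0.1217, -0.002, 0.0127], "gripper": 1}, {"translation": [0.495, 0.336, 0.571], "twist": [0.1217, -0.002, 0.0127], "gripper": 1}, {"translation": [0.495, 0.336, 0.571], "twist": [0.1217, -0.002, 0.0127], "gripper": 1}, {"translation": [0.495, 0.336, 0.571], "twist": [0.1217, -0.002, 0.0127], "gripper": 1}, {"translation": [0.495, 0.336, 0.571], "twist": [0.1217, -0.002, 0.0127], "gripper": 1}, {"translation": [0.495, 0.336, 0.571], "twist": [0.1217, -0.002, 0.0127], "gripper": 1}, {"translation": [0.495, 0.336, 0.571], "twist": [0.1217, -0.002, 0.0127], "gripper": 1}, {"translation": [0.495, 0.336, 0.571], "twist": [0.1217, -0.002, 0.0127], "gripper": 1}, {"translation": [0, 0, 0], "twist": [0, 0, 0], "gripper": 1}, {"translation": [0, 0, 0], "twist": [0, 0, 0], "gripper": 1}]'

```text
time: 42.65
position: [414.4, -313.8, 82.7]
tcp_rot: [0.148, -0.671, 0.709, -0.157]
contact_force: [-0.3, 0.1, 0.6]
opening: 94.0
```

Run:
```python
from h import *
st();f=vision.grab_frame("wrist");print(panels(f),panels(vision.grab_frame("top")));n="red";rows(cur(),ppick(n),4)
```

```text
t 42.65 p [ 414.4 -313.8   82.7] q [ 0.148 -0.671  0.709 -0.157] F [-0.3  0.1  0.6] op 94.0 j [-0.98 -0.12  1.93  0.39  1.09  0.51]
{'red': [(448.0, -316.5, 109, 60, -3.2)], 'black': [(356.9, -472.9, 90, 74, 86.9)]} {}
n 4 tr [0.0, 0.23, 0.456] tw [0.0, -0.0003, 0.0009]
```

Emit:
send_rows --motion '[{"translation": [0, 0.225, 0.45], "twist": [0, 0, 0], "gripper": 1}, {"translation": [0, 0.225, 0.45], "twist": [0, 0, 0], "gripper": 1}, {"translation": [0, 0.225, 0.45], "twist": [0, 0, 0], "gripper": 1}, {"translation": [0, 0.225, 0.45], "twist": [0, 0, 0], "gripper": 1}, {"translation": [0, 0, 0], "twist": [0, 0, 0], "gripper": 1}, {"translation": [0, 0, 0], "twist": [0, 0, 0], "gripper": 1}]'

```text
time: 43.5
position: [411.9, -313.9, 21.2]
tcp_rot: [0.148, -0.671, 0.709, -0.157]
contact_force: [0.0, 0.0, 0.1]
opening: 94.0
```

Run:
```python
from h import *
st();n="red";print(ppick(n)[:3,3]);rows(cur(),ppick(n),1)
```

```text
t 43.5 p [ 411.9 -313.9   21.2] q [ 0.148 -0.671  0.709 -0.157] F [0.  0.  0.1] op 94.0 j [-0.98 -0.05  2.    0.42  0.96  0.44]
[ 413.27338519 -314.11438949   22.5       ]
n 1 tr [0.005, -0.061, -0.019] tw [0.0021, 0.0004, 0.0002]
```

Emit:
send_rows --motion '[{"translation": [0, -0.05, -0.02], "twist": [0, 0, 0], "gripper": 1}, {"translation": [0, 0, 0], "twist": [0, 0, 0], "gripper": -1}, {"translation": [0, 0, 0], "twist": [0, 0, 0], "gripper": -1}, {"translation": [0, 0, 0], "twist": [0, 0, 0], "gripper": -1}, {"translation": [0, 0, 0], "twist": [0, 0, 0], "gripper": -1}, {"translation": [0, -0.28, -0.6], "twist": [0, 0, 0], "gripper": -1}, {"translation": [0, -0.28, -0.6], "twist": [0, 0, 0], "gripper": -1}, {"translation": [0, -0.28, -0.6], "twist": [0, 0, 0], "gripper": -1}, {"translation": [0, -0.28, -0.6], "twist": [0, 0, 0], "gripper": -1}, {"translation": [0, 0, 0], "twist": [0, 0, 0], "gripper": -1}, {"translation": [0, 0, 0], "twist": [0, 0, 0], "gripper": -1}]'

```text
time: 44.88
position: [412.8, -313.5, 101.3]
tcp_rot: [0.148, -0.671, 0.709, -0.156]
contact_force: [-0.4, 0.3, -1.1]
opening: 59.0
```

Run:
```python
from h import *
st();n="red";f=vision.grab_frame("scene");corner(n,f)
A=tseat(n,110);V=A.copy();V[:3,3]=[480,-245,200]
rows(cur(),A);print(A[:3,3])
```

```text
t 44.88 p [ 412.8 -313.5  101.3] q [ 0.148 -0.671  0.709 -0.156] F [-0.4  0.3 -1.1] op 59.0 j [-0.98 -0.14  1.91  0.38  1.14  0.53]
pred [[201.0, 275.0], [214.0, 260.0], [243.0, 279.0], [230.0, 295.0]]
seen 621 [[214, 262], [205, 273], [212, 283], [230, 295], [242, 280]]
n 9 tr [-0.561, -0.468, -0.527] tw [-0.1624, 0.0026, -0.0167]
[ 543.11839216 -160.05070496  224.39976619]
```

Emit:
send_rows --motion '[{"translation": [-0.561, -0.468, -0.527], "twist": [-0.1624, 0.0026, -0.0167], "gripper": -1}, {"translation": [-0.561, -0.468, -0.527], "twist": [-0.1624, 0.0026, -0.0167], "gripper": -1}, {"translation": [-0.561, -0.468, -0.527], "twist": [-0.1624, 0.0026, -0.0167], "gripper": -1}, {"translation": [-0.561, -0.468, -0.527], "twist": [-0.1624, 0.0026, -0.0167], "gripper": -1}, {"translation": [-0.561, -0.468, -0.527], "twist": [-0.1624, 0.0026, -0.0167], "gripper": -1}, {"translation": [-0.561, -0.468, -0.527], "twist": [-0.1624, 0.0026, -0.0167], "gripper": -1}, {"translation": [-0.561, -0.468, -0.527], "twist": [-0.1624, 0.0026, -0.0167], "gripper": -1}, {"translation": [-0.561, -0.468, -0.527], "twist": [-0.1624, 0.0026, -0.0167], "gripper": -1}, {"translation": [-0.561, -0.468, -0.527], "twist": [-0.1624, 0.0026, -0.0167], "gripper": -1}, {"translation": [0, 0, 0], "twist": [0, 0, 0], "gripper": -1}, {"translation": [0, 0, 0], "twist": [0, 0, 0], "gripper": -1}]'

```text
time: 46.3
position: [543.3, -160.7, 224.7]
tcp_rot: [0.255, 0.681, -0.643, -0.24]
contact_force: [-0.2, 0.2, -0.5]
opening: 59.3
```

Run:
```python
from h import *
st();n="red";rel(n);rows(cur(),tseat(n,35),4)
```

```text
t 46.3 p [ 543.3 -160.7  224.7] q [ 0.255  0.681 -0.643 -0.24 ] F [-0.2  0.2 -0.5] op 59.3 j [-0.27  0.63  0.82 -0.3   2.36  1.11]
rel N,y,U [  0.3  -0.7 110.3]
n 4 tr [-0.006, -0.567, 0.267] tw [-0.0001, -0.0003, -0.0004]
```

Emit:
send_rows --motion '[{"translation": [-0.006, -0.567, 0.267], "twist": [0, 0, 0], "gripper": -1}, {"translation": [-0.006, -0.567, 0.267], "twist": [0, 0, 0], "gripper": -1}, {"translation": [-0.006, -0.567, 0.267], "twist": [0, 0, 0], "gripper": -1}, {"translation": [-0.006, -0.567, 0.267], "twist": [0, 0, 0], "gripper": -1}, {"translation": [0, -0.264, 0.123], "twist": [0, 0, 0], "gripper": -1}, {"translation": [0, -0.264, 0.123], "twist": [0, 0, 0], "gripper": -1}, {"translation": [0, -0.264, 0.123], "twist": [0, 0, 0], "gripper": -1}, {"translation": [0, -0.264, 0.123], "twist": [0, 0, 0], "gripper": -1}, {"translation": [0, -0.1, 0.045], "twist": [0, 0, 0], "gripper": -1}, {"translation": [0, 0, 0], "twist": [0, 0, 0], "gripper": -1}]'

```text
time: 47.55
position: [588.4, -157.5, 125.6]
tcp_rot: [0.256, 0.68, -0.644, -0.24]
contact_force: [-2.9, -0.5, 7.4]
opening: 59.1
```

Run:
```python
from h import *
st();n="red";rel(n)
```

```text
t 47.55 p [ 588.4 -157.5  125.6] q [ 0.256  0.68  -0.644 -0.24 ] F [-2.9 -0.5  7.4] op 59.1 j [-0.25  0.78  0.78 -0.26  2.26  1.18]
rel N,y,U [ 1.2 -0.2  1.4]
```

Red is seated (7.4 N along the slot). I release and move up and away.

Run:
```python
from h import *
c=cur();A=c@np.array([[1,0,0,0],[0,1,0,0],[0,0,1,-60],[0,0,0,1.]])
B=A.copy();B[2,3]+=80;B[0,3]-=60;B[1,3]-=0
rows(A,B);V=tool([0,0,-1],[0,-1,0],[440,60,300]);rows(B,V)
```

```text
n 4 tr [-0.026, 0.814, -0.174] tw [0.0, 0.0, -0.0]
n 10 tr [-0.729, 0.447, 0.0] tw [0.0913, -0.0029, 0.0066]
```

Emit:
send_rows --motion '[{"translation": [0, 0.1, -0.045], "twist": [0, 0, 0], "gripper": -1}, {"translation": [0, 0, 0], "twist": [0, 0, 0], "gripper": 0.75}, {"translation": [0, 0, 0], "twist": [0, 0, 0], "gripper": 0.75}, {"translation": [0, 0, 0], "twist": [0, 0, 0], "gripper": 0.75}, {"translation": [0, 0, -0.5], "twist": [0, 0, 0], "gripper": 0.75}, {"translation": [0, 0, -0.5], "twist": [0, 0, 0], "gripper": 0.75}, {"translation": [0, 0, -1], "twist": [0, 0, 0], "gripper": 0.75}, {"translation": [-0.026, 0.814, -0.174], "twist": [0, 0, 0], "gripper": 0.75}, {"translation": [-0.026, 0.814, -0.174], "twist": [0, 0, 0], "gripper": 0.75}, {"translation": [-0.026, 0.814, -0.174], "twist": [0, 0, 0], "gripper": 0.75}, {"translation": [-0.026, 0.814, -0.174], "twist": [0, 0, 0], "gripper": 0.75}, {"translation": [0, 0, 0], "twist": [0, 0, 0], "gripper": 0.75}]'

```text
time: 49.05
position: [567.0, -155.4, 252.7]
tcp_rot: [0.254, 0.681, -0.644, -0.237]
contact_force: [-0.3, -0.7, 0.5]
opening: 82.0
```

Emit:
send_rows --motion '[{"translation": [-0.729, 0.447, 0], "twist": [0.0913, -0.003, 0.0066], "gripper": 0.1}, {"translation": [-0.729, 0.447, 0], "twist": [0.0913, -0.003, 0.0066], "gripper": 0.1}, {"translation": [-0.729, 0.447, 0], "twist": [0.0913, -0.003, 0.0066], "gripper": 0.1}, {"translation": [-0.729, 0.447, 0], "twist": [0.0913, -0.003, 0.0066], "gripper": 0.1}, {"translation": [-0.729, 0.447, 0], "twist": [0.0913, -0.003, 0.0066], "gripper": 0.1}, {"translation": [-0.729, 0.447, 0], "twist": [0.0913, -0.003, 0.0066], "gripper": 0.1}, {"translation": [-0.729, 0.447, 0], "twist": [0.0913, -0.003, 0.0066], "gripper": 0.1}, {"translation": [-0.729, 0.447, 0], "twist": [0.0913, -0.003, 0.0066], "gripper": 0.1}, {"translation": [-0.729, 0.447, 0], "twist": [0.0913, -0.003, 0.0066], "gripper": 0.1}, {"translation": [-0.729, 0.447, 0], "twist": [0.0913, -0.003, 0.0066], "gripper": 0.1}, {"translation": [0, 0, 0], "twist": [0, 0, 0], "gripper": 0.1}, {"translation": [0, 0, 0], "twist": [0, 0, 0], "gripper": 0.1}]'

```text
time: 50.55
position: [439.2, 59.4, 298.9]
tcp_rot: [-0.001, 0.708, -0.706, 0.0]
contact_force: [0.6, -0.2, 0.1]
opening: 51.6
```

Run:
```python
from h import *
st();f=vision.grab_frame("scene")
cv2.imwrite("pics/s10.png",cv2.resize(f["img"][130:330,230:420],None,fx=4,fy=3,interpolation=cv2.INTER_CUBIC))
print(panels(f))
a=np.radians(94.2);K=tool([0,0,-1],[np.cos(a),np.sin(a),0],[540,253.4,160]);rows(cur(),K,20)
```

```text
t 50.55 p [439.2  59.4 298.9] q [-0.001  0.708 -0.706  0.   ] F [ 0.6 -0.2  0.1] op 51.6 j [ 0.01 -0.16  1.46  0.    1.84  1.57]
{'red': [(550.7, -116.4, 91, 52, -30.7)], 'blue': [(539.0, 112.4, 93, 45, -38.2)]}
n 20 tr [-0.312, 0.464, 0.232] tw [0.0001, 0.0001, 0.1954]
```

View pics/s10.png

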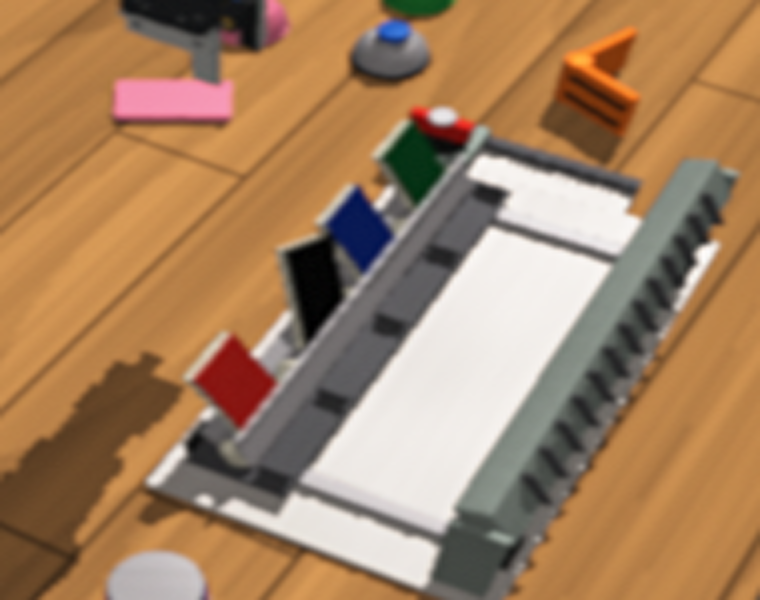

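The scene shows red, blue and green standing alike, but black at crop (310,290) is turned differently from the rest. I check it nearer.

Run:
```python
from h import *
f=vision.grab_frame("scene");w=vision.grab_frame("wrist");t=vision.grab_frame("top")
for n in PAN:
    for nm,g in(("s",f),("w",w),("t",t)):
        print(n,nm,[np.round(proj(g,(pseat(n)@np.r_[x,y,6,1])[:3])).tolist() for x,y in((-55,-30),(-55,30),(55,30),(55,-30))])
a=cv2.resize(f["img"][190:260,280:340],(420,490),interpolation=cv2.INTER_CUBIC)
u=proj(w,pseat("black")[:3,3]).astype(int);print(u)
x0=max(0,min(u[0]-110,340));y0=max(0,min(u[1]-130,160))
b=cv2.resize(w["img"][y0:y0+260,x0:x0+220],(380,449),interpolation=cv2.INTER_CUBIC);print("wrist crop origin",x0,y0)
b=cv2.copyMakeBorder(b,0,41,0,0,cv2.BORDER_CONSTANT);cv2.imwrite("pics/m1.png",np.hstack([a,b]))
```

```text
green s [[328.0, 182.0], [335.0, 170.0], [344.0, 193.0], [337.0, 205.0]]
green w [[208.0, 82.0], [144.0, 86.0], [172.0, 57.0], [222.0, 54.0]]
green t [[242.0, 167.0], [220.0, 167.0], [225.0, 160.0], [245.0, 159.0]]
blue s [[313.0, 205.0], [322.0, 191.0], [332.0, 215.0], [324.0, 228.0]]
blue w [[321.0, 75.0], [256.0, 79.0], [260.0, 51.0], [310.0, 48.0]]
blue t [[280.0, 165.0], [258.0, 166.0], [260.0, 159.0], [281.0, 158.0]]
black s [[298.0, 229.0], [307.0, 215.0], [318.0, 238.0], [310.0, 252.0]]
black w [[436.0, 68.0], [370.0, 72.0], [348.0, 46.0], [399.0, 42.0]]
black t [[318.0, 164.0], [296.0, 165.0], [296.0, 157.0], [316.0, 157.0]]
red s [[281.0, 256.0], [291.0, 241.0], [303.0, 263.0], [294.0, 279.0]]
red w [[552.0, 61.0], [485.0, 65.0], [437.0, 40.0], [488.0, 37.0]]
red t [[357.0, 163.0], [335.0, 164.0], [331.0, 156.0], [351.0, 156.0]]
[385  61]
wrist crop origin 275 0
```

View pics/m1.png

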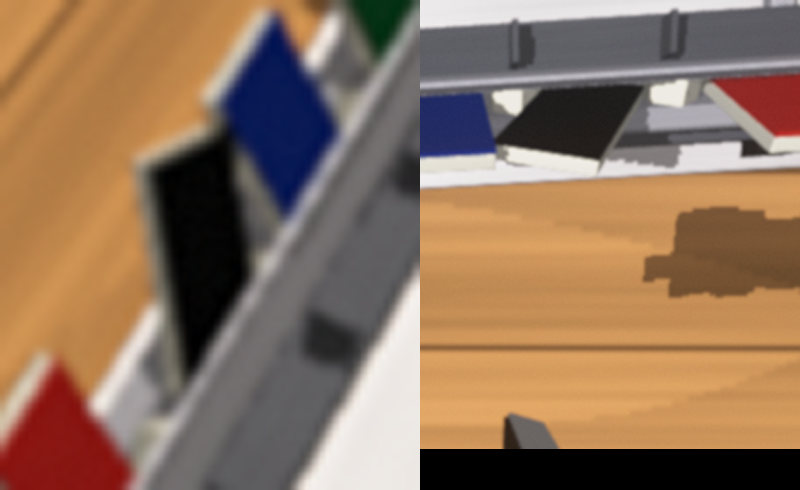

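Black leans over sideways (rolled in its own plane towards blue), with one lower corner out of its slot. I fit its pose and will regrip it by its faces from above.

```bash
cat > fitb.py <<'E'
from h import *
def fitb(f,w,obs,line):
    S=pseat("black")
    def PP(v):
        D=np.eye(4);D[:3,:3]=R.from_rotvec(v[3:6]).as_matrix();D[:3,3]=v[:3]*10;return S@D
    def e(v):
        P=PP(v);r=[]
        for g,c,p in obs: r+=list(proj(g,(P@np.r_[c,6,1])[:3])-p)
        for g,y,p in line:
            a=proj(g,(P@np.r_[-55,y,6,1])[:3]);b=proj(g,(P@np.r_[55,y,6,1])[:3]);d=(b-a)/np.linalg.norm(b-a);q=np.array(p)-a;r.append(q[0]*d[1]-q[1]*d[0])
        return np.r_[r,v[3]*2,v[4]*2]  # weak priors on twist
    s=least_squares(e,np.zeros(6));return PP(s.x),s
E
python3 - <<'E'
from fitb import *
f=vision.grab_frame("scene");w=vision.grab_frame("wrist")
P,s=fitb(f,w,[(f,[-55,-30],(299.7,212.9)),(f,[-55,30],(312,208)),(w,[-55,-30],(379,92.6)),(w,[-55,30],(321,81))],[(f,-30,(306.4,245.7)),(f,30,(315.7,228.6)),(w,-30,(404,50)),(w,30,(344.5,51))])
print(np.round(s.fun,1),np.round(s.x[:3]*10,1),np.degrees(s.x[3:]).round(1))
L=lambda c:rz(C[2]).T@((P@np.r_[c,0,1])[:3]-[C[0],C[1],0])
for nm,c in(("top-",[-55,-30]),("top+",[-55,30]),("bot-",[55,-30]),("bot+",[55,30])):
    l=L(c);d=l-[0,0,36];print(nm,"local",np.round(l,1),"N,y,U",np.round([d@N,d[1]+52.5,d@U],1))
np.save("Pb.npy",P)
E
```

```text
[ 0.5  1.1  0.2  0.2  1.   0.3 -1.5  0.  -0.3 -0.5  0.4  0.1  0.1 -0.3] [-3.1 21.9 -5. ] [  3.   -9.6 -28.3]
top- local [-63.2 -30.8 139.1] N,y,U [-15.9  21.7 119.9]
top+ local [-46.9  22.  115.7] N,y,U [-10.4  74.5  91.9]
bot- local [ -9.6 -83.1  58.5] N,y,U [  0.4 -30.6  24.5]
bot+ local [  6.8 -30.3  35.1] N,y,U [ 5.8 22.2 -3.6]
```

```bash
cat >> fitb.py <<'E'
def grasp(P,back=0,half=np.radians(14)):
    best=None
    for s in(-1,1):
        M=P[:3,:3]@R.from_euler("z",s*half).as_matrix()
        T=np.eye(4);T[:3,:3]=np.c_[M[:,2],np.cross(M[:,0],M[:,2]),M[:,0]];T[:3,3]=(P@[-35,0,0,1])[:3]-M[:,0]*back
        if best is None or abs(T[1,2])<abs(best[1,2]): best=T
    return best
E
python3 - <<'E'
from fitb import *
P=np.load("Pb.npy");G0=grasp(P);print(np.round(G0,2))
V=tool([0,0,-1],[1,0,0],[440,-20,300]);rows(cur(),V);A=grasp(P,110);print(A[:3,3]);rows(V,A);rows(A,G0)
E
```

```text
[[ 8.3000e-01 -9.0000e-02  5.5000e-01  5.5528e+02]
 [ 4.0000e-02 -9.8000e-01 -2.2000e-01 -1.5540e+01]
 [ 5.6000e-01  2.0000e-01 -8.1000e-01  1.1272e+02]
 [ 0.0000e+00  0.0000e+00  0.0000e+00  1.0000e+00]]
n 10 tr [0.225, 0.188, -0.004] tw [-0.0004, 0.0, -0.1999]
[494.46303957   8.31973856 201.28838373]
n 5 tr [0.199, -0.253, 0.717] tw [-0.0569, 0.1515, 0.0071]
n 4 tr [-0.0, -0.0, 0.917] tw [-0.0, 0.0, -0.0]
```

Emit:
send_rows --motion '[{"translation": [0.225, 0.188, 0], "twist": [0, 0, -0.2], "gripper": 0.1}, {"translation": [0.225, 0.188, 0], "twist": [0, 0, -0.2], "gripper": 0.1}, {"translation": [0.225, 0.188, 0], "twist": [0, 0, -0.2], "gripper": 0.1}, {"translation": [0.225, 0.188, 0], "twist": [0, 0, -0.2], "gripper": 0.1}, {"translation": [0.225, 0.188, 0], "twist": [0, 0, -0.2], "gripper": 0.1}, {"translation": [0.225, 0.188, 0], "twist": [0, 0, -0.2], "gripper": 0.1}, {"translation": [0.225, 0.188, 0], "twist": [0, 0, -0.2], "gripper": 0.1}, {"translation": [0.225, 0.188, 0], "twist": [0, 0, -0.2], "gripper": 0.1}, {"translation": [0.225, 0.188, 0], "twist": [0, 0, -0.2], "gripper": 0.1}, {"translation": [0.225, 0.188, 0], "twist": [0, 0, -0.2], "gripper": 0.1}, {"translation": [0.199, -0.253, 0.717], "twist": [-0.057, 0.1515, 0.007], "gripper": 0.1}, {"translation": [0.199, -0.253, 0.717], "twist": [-0.057, 0.1515, 0.007], "gripper": 0.1}, {"translation": [0.199, -0.253, 0.717], "twist": [-0.057, 0.1515, 0.007], "gripper": 0.1}, {"translation": [0.199, -0.253, 0.717], "twist": [-0.057, 0.1515, 0.007], "gripper": 0.1}, {"translation": [0.199, -0.253, 0.717], "twist": [-0.057, 0.1515, 0.007], "gripper": 0.1}, {"translation": [0, 0, 0], "twist": [0, 0, 0], "gripper": 0.1}, {"translation": [0, 0, 0], "twist": [0, 0, 0], "gripper": 0.1}]'

```text
time: 52.98
position: [495.3, 8.8, 202.8]
tcp_rot: [0.109, 0.949, -0.013, 0.294]
contact_force: [-0.4, -0.6, 0.6]
opening: 52.1
```

Run:
```python
from fitb import *
st();P=np.load("Pb.npy");rows(cur(),grasp(P),6)
f=vision.grab_frame("scene");print([np.round(proj(f,(P@np.r_[x,y,6,1])[:3])).tolist() for x,y in((-55,-30),(-55,30),(55,30),(55,-30))]);print(panels(f))
```

```text
t 52.98 p [495.3   8.8 202.8] q [ 0.109  0.949 -0.013  0.294] F [-0.4 -0.6  0.6] op 52.1 j [ 0.07 -0.43  1.98 -0.3   1.02  0.19]
n 6 tr [-0.01, 0.002, 0.616] tw [-0.0005, -0.0009, -0.0001]
[[300.0, 214.0], [312.0, 208.0], [319.0, 241.0], [307.0, 247.0]]
{'red': [(552.2, -117.3, 87, 52, -29.9)], 'blue': [(540.3, 111.6, 92, 46, -60.4)]}
```

Emit:
send_rows --motion '[{"translation": [-0.01, 0, 0.616], "twist": [0, 0, 0], "gripper": 0.1}, {"translation": [-0.01, 0, 0.616], "twist": [0, 0, 0], "gripper": 0.1}, {"translation": [-0.01, 0, 0.616], "twist": [0, 0, 0], "gripper": 0.1}, {"translation": [-0.01, 0, 0.616], "twist": [0, 0, 0], "gripper": 0.1}, {"translation": [-0.01, 0, 0.616], "twist": [0, 0, 0], "gripper": 0.1}, {"translation": [-0.01, 0, 0.616], "twist": [0, 0, 0], "gripper": 0.1}, {"translation": [0, 0, 0], "twist": [0, 0, 0], "gripper": 0.1}]'

```text
time: 53.9
position: [555.6, -16.0, 111.4]
tcp_rot: [0.109, 0.95, -0.014, 0.294]
contact_force: [-0.1, -0.2, -0.0]
opening: 51.8
```

Emit:
send_rows --motion '[{"translation": [0, 0, 0], "twist": [0, 0, 0], "gripper": -1}, {"translation": [0, 0, 0], "twist": [0, 0, 0], "gripper": -1}, {"translation": [0, 0, 0], "twist": [0, 0, 0], "gripper": -1}, {"translation": [0, 0, 0], "twist": [0, 0, 0], "gripper": -1}]' --grip_force 25

```text
time: 54.4
position: [556.2, -14.5, 113.1]
tcp_rot: [0.109, 0.949, -0.013, 0.297]
contact_force: [8.6, -0.1, 2.2]
opening: 15.6
```

Run:
```python
from fitb import *
st();P=np.load("Pb.npy");print(np.round(grasp(P)[:3,3],1))
X=np.linalg.inv(grasp(P))@P   # panel in tool
np.save("X.npy",X)
Pn=cur()@X
Pu=Pn.copy();Pu[:3,3]+=rz(C[2])@(U*50+[0,-14,0])
rows(cur(),Pu@np.linalg.inv(X));rows(Pu@np.linalg.inv(X),pseat("black",50)@np.linalg.inv(X))
```

```text
t 54.4 p [556.2 -14.5 113.1] q [ 0.109  0.949 -0.013  0.297] F [ 8.6 -0.1  2.2] op 15.6 j [-0.   -0.21  2.01 -0.32  0.75  0.19]
[555.3 -15.5 112.7]
n 2 tr [0.153, 0.427, -0.738] tw [0.0, 0.0, 0.0]
n 4 tr [0.081, 0.214, 0.009] tw [0.1562, -0.0586, -0.0025]
```

Emit:
send_rows --motion '[{"translation": [0, 0, 0], "twist": [0, 0, 0], "gripper": -1}, {"translation": [0, 0, 0], "twist": [0, 0, 0], "gripper": -1}, {"translation": [0.05, 0.14, -0.246], "twist": [0, 0, 0], "gripper": -1}, {"translation": [0.05, 0.14, -0.246], "twist": [0, 0, 0], "gripper": -1}, {"translation": [0.05, 0.14, -0.246], "twist": [0, 0, 0], "gripper": -1}, {"translation": [0.05, 0.14, -0.246], "twist": [0, 0, 0], "gripper": -1}, {"translation": [0.05, 0.14, -0.246], "twist": [0, 0, 0], "gripper": -1}, {"translation": [0.05, 0.14, -0.246], "twist": [0, 0, 0], "gripper": -1}, {"translation": [0, 0, 0], "twist": [0, 0, 0], "gripper": -1}]' --grip_force 40

```text
time: 55.52
position: [535.8, -29.8, 158.6]
tcp_rot: [0.109, 0.949, -0.013, 0.296]
contact_force: [-0.4, 0.7, -1.0]
opening: 11.9
```

Run:
```python
from fitb import *
st();X=np.load("X.npy");P=cur()@X
f=vision.grab_frame("scene")
print("pred",[np.round(proj(f,(P@np.r_[x,y,6,1])[:3])).tolist() for x,y in((-55,-30),(-55,30),(55,30),(55,-30))])
rows(cur(),pseat("black",50)@np.linalg.inv(X))
h=cv2.cvtColor(f["img"],cv2.COLOR_BGR2HSV);m=cv2.inRange(h,(0,0,0),(180,255,42));k=np.zeros_like(m);k[185:270,270:335]=1;m*=k
for c in cv2.findContours(m,0,2)[0]:
    if cv2.contourArea(c)>60: print(cv2.contourArea(c),cv2.approxPolyDP(c,2,True)[:,0].tolist())
cv2.imwrite("pics/s11.png",cv2.resize(f["img"][180:260,265:345],None,fx=7,fy=7,interpolation=cv2.INTER_CUBIC))
```

```text
t 55.52 p [535.8 -29.8 158.6] q [ 0.109  0.949 -0.013  0.296] F [-0.4  0.7 -1. ] op 11.9 j [-0.04 -0.31  1.99 -0.25  0.86  0.09]
pred [[292.0, 206.0], [305.0, 200.0], [312.0, 234.0], [300.0, 240.0]]
n 4 tr [0.094, 0.214, 0.007] tw [0.1564, -0.0576, -0.003]
262.0 [[294, 206], [302, 239], [311, 233], [307, 211], [301, 217]]
```

The panel came free (opening 11.9 mm), and its corners match the prediction within 2 px. I straighten it above slot 2.

Run:
```python
from fitb import *
X=np.load("X.npy");I=np.linalg.inv(X);rows(cur(),pseat("black",60)@I,5);rows(pseat("black",60)@I,pseat("black",35)@I,2);rows(pseat("black",35)@I,pseat("black",0)@I,4)
```

```text
n 5 tr [0.082, 0.175, -0.064] tw [0.1251, -0.0461, -0.0024]
n 2 tr [-0.0, 0.101, 0.404] tw [0.0, -0.0, 0.0]
n 4 tr [-0.0, 0.07, 0.283] tw [0.0, -0.0, 0.0]
```

Emit:
send_rows --motion '[{"translation": [0.082, 0.175, -0.064], "twist": [0.1251, -0.0461, -0.0024], "gripper": -1}, {"translation": [0.082, 0.175, -0.064], "twist": [0.1251, -0.0461, -0.0024], "gripper": -1}, {"translation": [0.082, 0.175, -0.064], "twist": [0.1251, -0.0461, -0.0024], "gripper": -1}, {"translation": [0.082, 0.175, -0.064], "twist": [0.1251, -0.0461, -0.0024], "gripper": -1}, {"translation": [0.082, 0.175, -0.064], "twist": [0.1251, -0.0461, -0.0024], "gripper": -1}, {"translation": [0, 0, 0], "twist": [0, 0, 0], "gripper": -1}, {"translation": [0, 0, 0], "twist": [0, 0, 0], "gripper": -1}]'

```text
time: 56.45
position: [541.1, -54.6, 171.2]
tcp_rot: [-0.125, 0.97, 0.053, 0.201]
contact_force: [0.8, -0.1, -1.1]
opening: 12.1
```

```bash
cat >> fitb.py <<'E'
def relx(P):
    S=pseat("black");d=rz(C[2]).T@(P[:3,3]-S[:3,3]);r=np.degrees(R.from_matrix(S[:3,:3].T@P[:3,:3]).as_rotvec());print("rel N,y,U",np.round([d@N,d[1],d@U],1),"rot",np.round(r,1))
E
python3 - <<'E'
from fitb import *
st();X=np.load("X.npy");P=cur()@X;relx(P)
f=vision.grab_frame("scene")
print("pred",[np.round(proj(f,(P@np.r_[x,y,6,1])[:3]),1).tolist() for x,y in((-55,-30),(-55,30),(55,30),(55,-30))])
h=cv2.cvtColor(f["img"],cv2.COLOR_BGR2HSV);m=cv2.inRange(h,(0,0,0),(180,255,42));k=np.zeros_like(m);k[185:270,270:335]=1;m*=k
for c in cv2.findContours(m,0,2)[0]:
    if cv2.contourArea(c)>60: print(cv2.contourArea(c),cv2.approxPolyDP(c,1.5,True)[:,0].tolist())
rows(cur(),pseat("black",35)@np.linalg.inv(X),2)
cv2.imwrite("pics/s12.png",cv2.resize(f["img"][180:260,265:345],None,fx=7,fy=7,interpolation=cv2.INTER_CUBIC))
E
```

```text
t 56.45 p [541.1 -54.6 171.2] q [-0.125  0.97   0.053  0.201] F [ 0.8 -0.1 -1.1] op 12.1 j [-0.46 -0.13  1.76  0.43  1.29 -0.64]
rel N,y,U [-1.5  0.3 58.6] rot [-0.   0.2 -0. ]
pred [[290.7, 216.0], [300.1, 201.6], [311.8, 226.0], [303.2, 240.3]]
198.5 [[293, 214], [292, 216], [304, 238], [311, 224], [305, 213], [301, 220]]
463.0 [[270, 205], [274, 206], [274, 202], [277, 201], [278, 205], [284, 208], [284, 204], [287, 201], [291, 202], [292, 206], [299, 206], [307, 188], [300, 186], [297, 189], [285, 188], [283, 190], [278, 185], [274, 185], [270, 191], [274, 190], [278, 193], [281, 189], [283, 191], [280, 195], [281, 198], [279, 200], [271, 200]]
n 2 tr [0.024, 0.11, 0.38] tw [0.0002, 0.0018, 0.0001]
```

Emit:
send_rows --motion '[{"translation": [0.024, 0.11, 0.38], "twist": [0, 0, 0], "gripper": -1}, {"translation": [0.024, 0.11, 0.38], "twist": [0, 0, 0], "gripper": -1}, {"translation": [0, 0.07, 0.283], "twist": [0, 0, 0], "gripper": -1}, {"translation": [0, 0.07, 0.283], "twist": [0, 0, 0], "gripper": -1}, {"translation": [0, 0.07, 0.283], "twist": [0, 0, 0], "gripper": -1}, {"translation": [0, 0.07, 0.283], "twist": [0, 0, 0], "gripper": -1}, {"translation": [0, 0, 0], "twist": [0, 0, 0], "gripper": -1}]'

```text
time: 57.38
position: [567.2, -54.3, 119.0]
tcp_rot: [-0.125, 0.97, 0.053, 0.202]
contact_force: [-0.2, -0.5, -0.2]
opening: 11.8
```

Run:
```python
from fitb import *
st();X=np.load("X.npy");P=cur()@X;relx(P)
```

```text
t 57.38 p [567.2 -54.3 119. ] q [-0.125  0.97   0.053  0.202] F [-0.2 -0.5 -0.2] op 11.8 j [-0.43 -0.03  1.78  0.45  1.17 -0.67]
rel N,y,U [ 1.1 -0.8  0.3] rot [-0.   0.1 -0. ]
```

Emit:
send_rows --motion '[{"translation": [0, 0.025, 0.1], "twist": [0, 0, 0], "gripper": -1}, {"translation": [0, 0.012, 0.05], "twist": [0, 0, 0], "gripper": -1}, {"translation": [0, 0, 0], "twist": [0, 0, 0], "gripper": -1}]'

```text
time: 57.75
position: [570.3, -54.1, 118.7]
tcp_rot: [-0.125, 0.969, 0.054, 0.205]
contact_force: [-5.4, 0.2, 11.2]
opening: 11.8
```

Run:
```python
from fitb import *
st();X=np.load("X.npy");P=cur()@X;relx(P)
```

```text
t 57.75 p [570.3 -54.1 118.7] q [-0.125  0.969  0.054  0.205] F [-5.4  0.2 11.2] op 11.8 j [-0.43 -0.03  1.78  0.45  1.17 -0.68]
rel N,y,U [ 4.  -0.8 -1.3] rot [-0.  -0.2 -0. ]
```

Emit:
send_rows --motion '[{"translation": [-0.05, -0.037, -0.14], "twist": [0, 0, 0], "gripper": -1}, {"translation": [0, 0, 0], "twist": [0, 0, 0], "gripper": 0.1}, {"translation": [0, 0, 0], "twist": [0, 0, 0], "gripper": 0.1}, {"translation": [0, 0, 0], "twist": [0, 0, 0], "gripper": 0.1}, {"translation": [0, 0, -0.5], "twist": [0, 0, 0], "gripper": 0.1}, {"translation": [0, 0, -0.8], "twist": [0, 0, 0], "gripper": 0.1}, {"translation": [0, 0, -1], "twist": [0, 0, 0], "gripper": 0.1}, {"translation": [0, 0, -1], "twist": [0, 0, 0], "gripper": 0.1}, {"translation": [0, 0, 0], "twist": [0, 0, 0], "gripper": 0.1}]'

```text
time: 58.88
position: [528.8, -81.7, 209.3]
tcp_rot: [-0.123, 0.97, 0.053, 0.205]
contact_force: [-1.1, -0.3, -0.3]
opening: 51.4
```

Run:
```python
from h import *
st()
a=np.radians(94.2);V=tool([0,0,-1],[np.cos(a),np.sin(a),0],[440,60,300]);n=rows(cur(),V)
K=tool([0,0,-1],[np.cos(a),np.sin(a),0],[540,253.4,150]);rows(V,K)
```

```text
t 58.88 p [528.8 -81.7 209.3] q [-0.123  0.97   0.053  0.205] F [-1.1 -0.3 -0.3] op 51.4 j [-0.53 -0.16  1.71  0.44  1.38 -0.68]
n 11 tr [0.217, -0.542, -0.194] tw [0.017, -0.0592, -0.1738]
n 10 tr [0.619, 0.38, 0.5] tw [0.0, 0.0, 0.0]
```

Emit:
send_rows --motion '[{"translation": [0.217, -0.542, -0.194], "twist": [0.017, -0.0592, -0.1738], "gripper": 0.1}, {"translation": [0.217, -0.542, -0.194], "twist": [0.017, -0.0592, -0.1738], "gripper": 0.1}, {"translation": [0.217, -0.542, -0.194], "twist": [0.017, -0.0592, -0.1738], "gripper": 0.1}, {"translation": [0.217, -0.542, -0.194], "twist": [0.017, -0.0592, -0.1738], "gripper": 0.1}, {"translation": [0.217, -0.542, -0.194], "twist": [0.017, -0.0592, -0.1738], "gripper": 0.1}, {"translation": [0.217, -0.542, -0.194], "twist": [0.017, -0.0592, -0.1738], "gripper": 0.1}, {"translation": [0.217, -0.542, -0.194], "twist": [0.017, -0.0592, -0.1738], "gripper": 0.1}, {"translation": [0.217, -0.542, -0.194], "twist": [0.017, -0.0592, -0.1738], "gripper": 0.1}, {"translation": [0.217, -0.542, -0.194], "twist": [0.017, -0.0592, -0.1738], "gripper": 0.1}, {"translation": [0.217, -0.542, -0.194], "twist": [0.017, -0.0592, -0.1738], "gripper": 0.1}, {"translation": [0.217, -0.542, -0.194], "twist": [0.017, -0.0592, -0.1738], "gripper": 0.1}, {"translation": [0, 0, 0], "twist": [0, 0, 0], "gripper": 0.1}, {"translation": [0, 0, 0], "twist": [0, 0, 0], "gripper": 0.1}]'

```text
time: 60.5
position: [439.5, 60.9, 296.4]
tcp_rot: [-0.004, 0.681, 0.732, -0.001]
contact_force: [-0.7, -0.4, 0.2]
opening: 51.7
```

```bash
cat >> h.py <<'E'
def seats(f,c=None):
    """colour-mask corners of each panel standing in the rack against the seated model (leaning 60 deg)"""
    h=cv2.cvtColor(f["img"],cv2.COLOR_BGR2HSV)
    M={"blue":cv2.inRange(h,(105,130,40),(130,255,255)),"black":cv2.inRange(h,(0,0,0),(180,255,42)),"red":cv2.inRange(h,(0,150,60),(6,255,255))|cv2.inRange(h,(174,150,60),(180,255,255)),"green":cv2.inRange(h,(55,90,20),(90,255,160))}
    for n in PAN:
        P=pseat(n);
        if c is not None: P[:3,3]+=c
        q=np.array([proj(f,(P@np.r_[x,y,6,1])[:3]) for x,y in((-55,-30),(-55,30),(55,30),(55,-30))]);k=np.zeros_like(M[n])
        a,b=q.min(0).astype(int)-12,q.max(0).astype(int)+5;a=a.clip(0);k[a[1]:b[1],a[0]:b[0]]=1;m=M[n]*k
        cs=[x for x in cv2.findContours(m,0,2)[0] if cv2.contourArea(x)>40]
        o=max(cs,key=cv2.contourArea) if cs else None
        print(n,"model top",q[:2].round().tolist(),"seen",None if o is None else (cv2.contourArea(o),cv2.approxPolyDP(o,2,True)[:,0].tolist()))
E
python3 - <<'E'
from h import *
st();f=vision.grab_frame("scene");seats(f)
cv2.imwrite("pics/s13.png",cv2.resize(f["img"][130:330,230:420],None,fx=4,fy=3,interpolation=cv2.INTER_CUBIC))
w=vision.grab_frame("wrist");B=bar(w,[300,100,560,300]);print([np.round(toz(w,b,74),1) for b in B[:3]] if B else None,B)
a=np.radians(94.2);K=tool([0,0,-1],[np.cos(a),np.sin(a),0],[540,253.4,150]);rows(cur(),K)
E
```

```text
t 60.5 p [439.5  60.9 296.4] q [-0.004  0.681  0.732 -0.001] F [-0.7 -0.4  0.2] op 51.7 j [ 0.01 -0.15  1.46  0.    1.84 -1.64]
green model top [[328.0, 182.0], [335.0, 170.0]] seen (175.5, [[333, 173], [328, 184], [335, 197], [341, 187], [338, 177]])
blue model top [[313.0, 205.0], [322.0, 191.0]] seen (192.5, [[320, 194], [313, 206], [322, 220], [328, 208]])
black model top [[298.0, 229.0], [307.0, 215.0]] seen (195.5, [[308, 218], [300, 229], [307, 244], [314, 233]])
red model top [[281.0, 256.0], [291.0, 241.0]] seen (277.5, [[289, 242], [280, 257], [291, 272], [299, 257]])
[array([520.6, 249.8,  74. ]), array([507.1, 247.4,  74. ]), array([534.3, 252.3,  74. ])] (array([421., 264.]), array([421., 254.], dtype=float32), array([421., 274.], dtype=float32), 285)
n 10 tr [0.616, 0.383, 0.489] tw [-0.0009, -0.0005, -0.0001]
```

All four panels now match the seated model within 2–3 px. I move to the knob.

Emit:
send_rows --motion '[{"translation": [0.616, 0.383, 0.489], "twist": [0, 0, 0], "gripper": 0.1}, {"translation": [0.616, 0.383, 0.489], "twist": [0, 0, 0], "gripper": 0.1}, {"translation": [0.616, 0.383, 0.489], "twist": [0, 0, 0], "gripper": 0.1}, {"translation": [0.616, 0.383, 0.489], "twist": [0, 0, 0], "gripper": 0.1}, {"translation": [0.616, 0.383, 0.489], "twist": [0, 0, 0], "gripper": 0.1}, {"translation": [0.616, 0.383, 0.489], "twist": [0, 0, 0], "gripper": 0.1}, {"translation": [0.616, 0.383, 0.489], "twist": [0, 0, 0], "gripper": 0.1}, {"translation": [0.616, 0.383, 0.489], "twist": [0, 0, 0], "gripper": 0.1}, {"translation": [0.616, 0.383, 0.489], "twist": [0, 0, 0], "gripper": 0.1}, {"translation": [0.616, 0.383, 0.489], "twist": [0, 0, 0], "gripper": 0.1}, {"translation": [0, 0, 0], "twist": [0, 0, 0], "gripper": 0.1}, {"translation": [0, 0, 0], "twist": [0, 0, 0], "gripper": 0.1}]'

```text
time: 62.1
position: [539.3, 254.2, 150.9]
tcp_rot: [-0.003, 0.68, 0.733, -0.001]
contact_force: [0.2, -0.3, -0.6]
opening: 51.9
```

Run:
```python
from h import *
st();w=vision.grab_frame("wrist");B=bar(w,[200,100,380,330])
print(B)
for z in(70,76):
    e=[toz(w,b,z) for b in B[1:3]];print(np.round(e,1).tolist(),np.round((e[0]+e[1])/2,1),np.degrees(np.arctan2(*(e[0]-e[1])[1::-1])))
```

```text
t 62.1 p [539.3 254.2 150.9] q [-0.003  0.68   0.733 -0.001] F [ 0.2 -0.3 -0.6] op 51.9 j [ 0.34  0.22  1.37  0.    1.56 -1.3 ]
(array([277.97299194, 228.66217041]), array([284.35138, 190.39189], dtype=float32), array([271.5946 , 266.93243], dtype=float32), 836)
[[511.9, 256.6, 70.0], [575.1, 251.2, 70.0]] [543.5 253.9  70. ] 175.16066471429602
[[510.8, 256.4, 76.0], [572.4, 251.2, 76.0]] [541.6 253.8  76. ] 175.16066471429602
```

Emit:
send_rows --motion '[{"translation": [0, 0, 0.56], "twist": [0, 0, 0.2], "gripper": 0.1}, {"translation": [0, 0, 0.56], "twist": [0, 0, 0], "gripper": 0.1}, {"translation": [0, 0, 0.56], "twist": [0, 0, 0], "gripper": 0.1}, {"translation": [0, 0, 0.56], "twist": [0, 0, 0], "gripper": 0.1}, {"translation": [0, 0, 0.52], "twist": [0, 0, 0], "gripper": 0.1}, {"translation": [0, 0, 0], "twist": [0, 0, 0], "gripper": -1}, {"translation": [0, 0, 0], "twist": [0, 0, 0], "gripper": -1}, {"translation": [0, 0, 0], "twist": [0, 0, 0], "gripper": -1}, {"translation": [0, 0, 0], "twist": [0, 0, 0], "gripper": -1}]' --grip_force 40

```text
time: 63.28
position: [538.6, 254.4, 67.8]
tcp_rot: [-0.003, 0.736, 0.677, -0.001]
contact_force: [-0.0, -8.8, 0.5]
opening: 15.0
```

Run:
```python
from h import *
s=st();print(s["wrist_torque"]);c=cur();y=np.arctan2(c[1,0],c[0,0]);print(y);wind(y,-0.157,19,syaw=.055)
```

```text
t 63.27 p [538.6 254.4  67.8] q [-0.003  0.736  0.677 -0.001] F [-0.  -8.8  0.5] op 15.0 j [ 0.34  0.27  1.48  0.    1.4  -1.15]
[-1.66412822  0.10385412  0.00713709]
1.4886624795418992
tw z 0.2 [[0.021, 0.156], [0.046, 0.15], [0.068, 0.141], [0.09, 0.129], [0.109, 0.113], [0.125, 0.095], [0.138, 0.074], [0.148, 0.052], [0.155, 0.028], [0.157, 0.003], [0.156, -0.021], [0.15, -0.045], [0.141, -0.068], [0.129, -0.09], [0.113, -0.109], [0.095, -0.125], [0.074, -0.138], [0.052, -0.148], [0.028, -0.155]]
```

Emit:
send_rows --motion '[{"translation": [0.021, 0.156, 0], "twist": [0, 0, 0.2], "gripper": -1}, {"translation": [0.046, 0.15, 0], "twist": [0, 0, 0.2], "gripper": -1}, {"translation": [0.068, 0.141, 0], "twist": [0, 0, 0.2], "gripper": -1}, {"translation": [0.09, 0.129, 0], "twist": [0, 0, 0.2], "gripper": -1}, {"translation": [0.109, 0.113, 0], "twist": [0, 0, 0.2], "gripper": -1}, {"translation": [0.125, 0.095, 0], "twist": [0, 0, 0.2], "gripper": -1}, {"translation": [0, 0, 0], "twist": [0, 0, 0], "gripper": -1}]'

```text
time: 64.15
position: [569.7, 260.3, 67.9]
tcp_rot: [-0.005, 0.963, 0.27, 0.002]
contact_force: [7.1, 10.0, -6.6]
opening: 13.7
```

Run:
```python
from h import *
s=st();print(s["wrist_torque"])
```

```text
t 64.15 p [569.7 260.3  67.9] q [-0.005  0.963  0.27   0.002] F [ 7.1 10.  -6.6] op 13.7 j [ 0.33  0.33  1.4   0.01  1.41 -0.22]
[ 1.56799642 -1.27662661  0.12388918]
```

Emit:
send_rows --motion '[{"translation": [0.138, 0.074, 0], "twist": [0, 0, 0.2], "gripper": -1}, {"translation": [0.148, 0.052, 0], "twist": [0, 0, 0.2], "gripper": -1}, {"translation": [0.155, 0.028, 0], "twist": [0, 0, 0.2], "gripper": -1}, {"translation": [0.157, 0.003, 0], "twist": [0, 0, 0.2], "gripper": -1}, {"translation": [0.156, -0.021, 0], "twist": [0, 0, 0.2], "gripper": -1}, {"translation": [0.15, -0.045, 0], "twist": [0, 0, 0.2], "gripper": -1}, {"translation": [0, 0, 0], "twist": [0, 0, 0], "gripper": -1}]'

```text
time: 65.03
position: [602.6, 262.3, 68.0]
tcp_rot: [-0.008, 0.981, -0.196, 0.005]
contact_force: [18.5, 11.7, -11.3]
opening: 13.7
```

Run:
```python
from h import *
s=st();print(s["wrist_torque"])
```

```text
t 65.03 p [602.6 262.3  68. ] q [-0.008  0.981 -0.196  0.005] F [ 18.5  11.7 -11.3] op 13.7 j [0.32 0.38 1.33 0.01 1.42 0.71]
[ 1.91984803 -3.29108676  0.63544218]
```

Emit:
send_rows --motion '[{"translation": [0.26, -0.12, 0], "twist": [0, 0, 0.2], "gripper": -1}, {"translation": [0.129, -0.09, 0], "twist": [0, 0, 0.2], "gripper": -1}, {"translation": [0.113, -0.109, 0], "twist": [0, 0, 0.2], "gripper": -1}, {"translation": [0, 0, 0], "twist": [0, 0, 0], "gripper": -1}]'

```text
time: 65.53
position: [620.1, 261.3, 68.0]
tcp_rot: [-0.007, 0.908, -0.42, 0.003]
contact_force: [16.5, 6.8, -9.2]
opening: 13.9
```

Run:
```python
from h import *
s=st();print(s["wrist_torque"])
```

```text
t 65.53 p [620.1 261.3  68. ] q [-0.007  0.908 -0.42   0.003] F [16.5  6.8 -9.2] op 13.9 j [0.31 0.42 1.28 0.01 1.43 1.18]
[ 1.12646738 -2.94928014  0.52989289]
```

Emit:
send_rows --motion '[{"translation": [0.17, -0.17, 0], "twist": [0, 0, 0.2], "gripper": -1}, {"translation": [0.074, -0.138, 0], "twist": [0, 0, 0.2], "gripper": -1}, {"translation": [0, 0, 0], "twist": [0, 0, 0], "gripper": -1}]'

```text
time: 65.9
position: [626.5, 260.3, 68.0]
tcp_rot: [-0.002, 0.832, -0.555, -0.003]
contact_force: [3.6, 5.3, -1.1]
opening: 15.5
```

Run:
```python
from h import *
s=st();print(s["wrist_torque"])
```

```text
t 65.9 p [626.5 260.3  68. ] q [-0.002  0.832 -0.555 -0.003] F [ 3.6  5.3 -1.1] op 15.5 j [0.31 0.44 1.25 0.01 1.45 1.48]
[ 0.79094494 -0.60740414  0.81662725]
```

Emit:
send_rows --motion '[{"translation": [0.04, -0.08, 0], "twist": [0, 0, 0.15], "gripper": -1}, {"translation": [0, 0, 0], "twist": [0, 0, 0], "gripper": -1}]'

```text
time: 66.15
position: [626.2, 260.0, 67.9]
tcp_rot: [0.0, 0.798, -0.602, -0.005]
contact_force: [-2.2, 3.7, 1.4]
opening: 17.0
```

Run:
```python
from h import *
s=st();print(s["wrist_torque"]);f=vision.grab_frame("scene");seats(f,c=rz(C[2])@np.array([80,0,0]))
b=[d for d in nets.spot_point(f,"bell_top")[:3]];print([(d["conf"],toz(f,px(d["xy"]),54).round(1)) for d in b])
```

```text
t 66.15 p [626.2 260.   67.9] q [ 0.     0.798 -0.602 -0.005] F [-2.2  3.7  1.4] op 17.0 j [0.31 0.44 1.24 0.01 1.46 1.6 ]
[0.64046361 0.53961722 1.25635619]
green model top [[350.0, 191.0], [357.0, 178.0]] seen (177.5, [[354, 181], [349, 192], [357, 206], [362, 196], [359, 186]])
blue model top [[337.0, 215.0], [344.0, 201.0]] seen (188.5, [[341, 203], [335, 215], [344, 229], [349, 217]])
black model top [[322.0, 240.0], [330.0, 225.0]] seen (204.5, [[329, 227], [322, 240], [330, 254], [337, 242]])
red model top [[306.0, 268.0], [315.0, 252.0]] seen (276.0, [[311, 254], [304, 269], [314, 283], [321, 267]])
[(0.59, array([276.7, 359.4,  54. ])), (0.52, array([684.1, 151.1,  54. ])), (0.48, array([395.3, 512.6,  54. ]))]
```

The stop is reached (torque rising, bar slipping), and all four panels shifted with the carriage by the full 80 mm within ~2 px. I release and go to the bell.

Run:
```python
from h import *
c=cur();A=c.copy();A[2,3]+=90
a=np.radians(90);rows(A,tool([0,0,-1],[0,-1,0],[455,383,200]))
rows(A,tool([0,0,-1],[np.cos(-1.3),np.sin(-1.3),0],[430,384,190]))
```

```text
n 8 tr [-0.62, 0.627, -0.17] tw [0.0011, 0.0011, 0.0443]
n 9 tr [-0.64, 0.575, -0.114] tw [0.0009, 0.0011, 0.0011]
```

Emit:
send_rows --motion '[{"translation": [0, 0, 0], "twist": [0, 0, -0.15], "gripper": 0.1}, {"translation": [0, 0, 0], "twist": [0, 0, 0], "gripper": 0.1}, {"translation": [0, 0, 0], "twist": [0, 0, 0], "gripper": 0.1}, {"translation": [0, 0, -1], "twist": [0, 0, 0], "gripper": 0.1}, {"translation": [0, 0, -1], "twist": [0, 0, 0], "gripper": 0.1}, {"translation": [0, 0, -1], "twist": [0, 0, 0], "gripper": 0.1}, {"translation": [-0.64, 0.575, -0.114], "twist": [0, 0, 0], "gripper": -1}, {"translation": [-0.64, 0.575, -0.114], "twist": [0, 0, 0], "gripper": -1}, {"translation": [-0.64, 0.575, -0.114], "twist": [0, 0, 0], "gripper": -1}, {"translation": [-0.64, 0.575, -0.114], "twist": [0, 0, 0], "gripper": -1}, {"translation": [-0.64, 0.575, -0.114], "twist": [0, 0, 0], "gripper": -1}, {"translation": [-0.64, 0.575, -0.114], "twist": [0, 0, 0], "gripper": -1}, {"translation": [-0.64, 0.575, -0.114], "twist": [0, 0, 0], "gripper": -1}, {"translation": [-0.64, 0.575, -0.114], "twist": [0, 0, 0], "gripper": -1}, {"translation": [-0.64, 0.575, -0.114], "twist": [0, 0, 0], "gripper": -1}, {"translation": [0, 0, 0], "twist": [0, 0, 0], "gripper": -1}, {"translation": [0, 0, 0], "twist": [0, 0, 0], "gripper": -1}]'

```text
time: 68.38
position: [419.3, 358.5, 189.9]
tcp_rot: [0.0, 0.83, -0.557, -0.003]
contact_force: [1.2, -0.2, 0.7]
opening: 0.6
```

Run:
```python
from h import *
st()
for n in("wrist","scene","top"):
    f=vision.grab_frame(n);h=cv2.cvtColor(f["img"],cv2.COLOR_BGR2HSV);m=cv2.inRange(h,(100,140,80),(125,255,255))
    for c in cv2.findContours(m,0,2)[0]:
        if cv2.contourArea(c)>(200 if n=="wrist" else 12):
            (u,v),r=cv2.minEnclosingCircle(c);p=toz(f,(u,v),54)
            if np.hypot(p[0]-430,p[1]-384)<80: print(n,round(u),round(v),round(r,1),p.round(1))
    print([(round(d["conf"],2),toz(f,px(d["xy"]),54).round(1)) for d in nets.spot_point(f,"bell_top")[:3]])
f=vision.grab_frame("scene");seats(f,c=rz(C[2])@np.array([80,0,0]))
```

```text
t 68.38 p [419.3 358.5 189.9] q [ 0.     0.83  -0.557 -0.003] F [ 1.2 -0.2  0.7] op 0.6 j [0.6  0.1  1.42 0.01 1.62 1.78]
wrist 262 190 17.1 [427.2 380.3  54. ]
[(0.89, array([428.3, 381.8,  54. ])), (0.74, array([397.4, 498.6,  54. ]))]
scene 328 140 3.6 [428.  375.2  54. ]
[(0.53, array([435.8, 375. ,  54. ])), (0.5, array([270.4, 370.7,  54. ])), (0.45, array([408.9, 496.7,  54. ]))]
top 156 214 5.8 [423.7 378.8  54. ]
[(0.55, array([432.4, 391.4,  54. ])), (0.4, array([400. , 503.8,  54. ]))]
green model top [[350.0, 191.0], [357.0, 178.0]] seen (175.5, [[354, 181], [349, 193], [356, 206], [361, 194], [359, 186]])
blue model top [[337.0, 215.0], [344.0, 201.0]] seen (189.5, [[341, 204], [335, 215], [343, 229], [349, 217]])
black model top [[322.0, 240.0], [330.0, 225.0]] seen (195.0, [[329, 228], [322, 240], [330, 254], [336, 240]])
red model top [[306.0, 268.0], [315.0, 252.0]] seen (272.0, [[311, 254], [304, 269], [314, 283], [321, 267]])
```

Run:
```python
from h import *
c=cur();A=c.copy();A[:3,3]=[427.5,381,80];rows(c,A,5)
```

```text
n 5 tr [-0.117, -0.109, 0.731] tw [-0.0, -0.0, -0.0]
```

Emit:
send_rows --motion '[{"translation": [-0.117, -0.109, 0.731], "twist": [0, 0, 0], "gripper": -1}, {"translation": [-0.117, -0.109, 0.731], "twist": [0, 0, 0], "gripper": -1}, {"translation": [-0.117, -0.109, 0.731], "twist": [0, 0, 0], "gripper": -1}, {"translation": [-0.117, -0.109, 0.731], "twist": [0, 0, 0], "gripper": -1}, {"translation": [-0.117, -0.109, 0.731], "twist": [0, 0, 0], "gripper": -1}, {"translation": [0, 0, 0], "twist": [0, 0, 0], "gripper": -1}]'

```text
time: 69.47
position: [426.0, 380.4, 77.9]
tcp_rot: [0.003, 0.83, -0.557, -0.004]
contact_force: [0.1, -0.9, 0.1]
opening: 0.4
```

Emit:
send_rows --motion '[{"translation": [0, 0, 0.12], "twist": [0, 0, 0], "gripper": -1}, {"translation": [0, 0, 0.12], "twist": [0, 0, 0], "gripper": -1}, {"translation": [0, 0, 0.12], "twist": [0, 0, 0], "gripper": -1}, {"translation": [0, 0, 0], "twist": [0, 0, 0], "gripper": -1}]'

```text
time: 69.97
position: [427.6, 381.7, 70.4]
tcp_rot: [-0.001, 0.83, -0.557, -0.003]
contact_force: [0.5, -0.9, 3.0]
opening: 0.5
```

Emit:
send_rows --motion '[{"translation": [0, 0, 0.1], "twist": [0, 0, 0], "gripper": -1}, {"translation": [0, 0, 0.1], "twist": [0, 0, 0], "gripper": -1}, {"translation": [0, 0, 0], "twist": [0, 0, 0], "gripper": -1}]'

```text
time: 70.35
position: [427.7, 381.8, 66.9]
tcp_rot: [-0.001, 0.83, -0.557, -0.003]
contact_force: [-3.2, -2.9, 13.6]
opening: 0.9
```

The bell is fully down (13.6 N). I retreat and do a final check.

Emit:
send_rows --motion '[{"translation": [0, 0, -0.3], "twist": [0, 0, 0], "gripper": -1}, {"translation": [0, 0, -0.7], "twist": [0, 0, 0], "gripper": -1}, {"translation": [0, 0, -1], "twist": [0, 0, 0], "gripper": -1}, {"translation": [0, 0, -1], "twist": [0, 0, 0], "gripper": -1}, {"translation": [0, 0, -1], "twist": [0, 0, 0], "gripper": -1}, {"translation": [0, 0, -1], "twist": [0, 0, 0], "gripper": -1}, {"translation": [0, 0, 0], "twist": [0, 0, 0], "gripper": -1}, {"translation": [0, 0, 0], "twist": [0, 0, 0], "gripper": -1}]'

```text
time: 71.35
position: [427.2, 380.5, 211.4]
tcp_rot: [0.002, 0.83, -0.557, -0.004]
contact_force: [0.3, -0.1, -0.5]
opening: 0.4
```

Run:
```python
from h import *
st();f=vision.grab_frame("scene");seats(f,c=rz(C[2])@np.array([80,0,0]))
for c in("gel_jar","tire_gauge","bumper_corner"): print(c,[(round(d["conf"],2),toz(f,px(d["xy"]),0).round(1)) for d in nets.spot_point(f,c)[:1]])
cv2.imwrite("pics/fin.png",cv2.resize(f["img"][90:370,170:430],None,fx=2.8,fy=2.1,interpolation=cv2.INTER_CUBIC))
```

```text
t 71.35 p [427.2 380.5 211.4] q [ 0.002  0.83  -0.557 -0.004] F [ 0.3 -0.1 -0.5] op 0.4 j [0.62 0.14 1.33 0.01 1.67 1.81]
green model top [[350.0, 191.0], [357.0, 178.0]] seen (176.0, [[354, 181], [349, 193], [356, 206], [361, 194], [359, 185]])
blue model top [[337.0, 215.0], [344.0, 201.0]] seen (189.5, [[341, 204], [335, 215], [343, 229], [349, 217]])
black model top [[322.0, 240.0], [330.0, 225.0]] seen (195.0, [[329, 228], [322, 240], [330, 254], [336, 240]])
red model top [[306.0, 268.0], [315.0, 252.0]] seen (272.0, [[311, 254], [304, 269], [314, 283], [321, 267]])
gel_jar [(0.75, array([ 642.2, -358.5,    0. ]))]
tire_gauge [(0.87, array([ 472.5, -484.5,    0. ]))]
bumper_corner [(0.81, array([605.7, 403.1,   0. ]))]
```

View pics/fin.png

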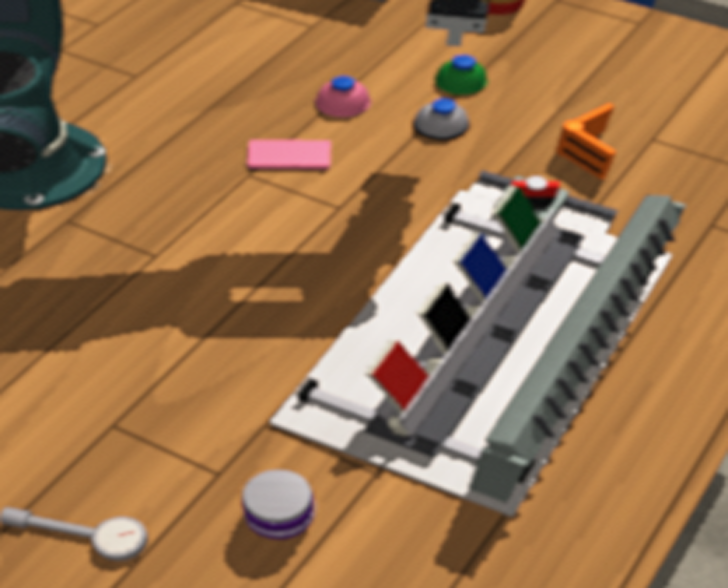

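The final picture shows all four panels standing alike in the rack, faces to the lamp. The carriage is out and the jar, gauge and bumper are in place.

```bash
python3 -c "
from station import robot
print(robot.sign_off())"
```

```text
the job is handed in; nothing more can be done
None
```

I wound the carriage back to its loading stop and stood all four panels in the rack. From slot 4 down to slot 1 they are green, blue, black and red. I then wound the carriage out to the lamp stop, rang the chrome bell with the blue button, and handed the job in at about 71 s.

- **Black panel:** I seated it once, but later found it tilted sideways with one lower corner out of its slot. I don't know whether the announced knock or my own release caused this. I gripped it again, this time by its faces (so a finger touched the coated side), straightened it and seated it fully; the floor pushed back with about 11 N.
- **Panels:** in the last scene picture all four match the fully seated model within about 3 pixels, with coated faces to the lamp.
- **Carriage stops:** at both ends the knob torque rose well above its normal 0.2 N m and the grip began to slip on the bar, so I took that as the stop. In that last picture the panels sit about 1 pixel less far out than a full 80 mm of travel predicts. That is within pixel error, and I did not measure the knob's final angle.
- **Bell:** I pressed it about 6 mm down with 13.6 N, then moved clear.
- **Jar, tire gauge and bumper corner:** the gel jar and bumper corner were found within about 5 mm of their first positions. The tire gauge read about 15 mm off, but the arm never went near it, so I put that down to the network's error.

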